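Rack the oiled boards and close the oil up

ROBOT

A 6-joint arm with a two-finger parallel gripper is mounted at the origin on the work surface. World frame = base frame: x ahead of the robot, y to its left, z up, the work surface at z = 0. Lengths are in mm, angles in rad, forces in N, time in s.
With the tool pointing down it reaches from about 225 to 875 mm from the base axis. Payload 3.4 kg.
Tool frame: the origin (TCP) lies on the centre line of the jaws, within the pads' length; the fingertips stand 8 mm ahead of it and the grasp point (between the pads) lies 11 mm behind it; z points along the fingers, y is the line along which they close (so a half turn about z gives the same grasp; the last joint's range is limited). The gripper opens to 85 mm and grips with 20 to 120 N. Pads are 22 mm wide; open, the fingers measure 114 mm over their backs; the gripper's body (76 mm by 85 mm) begins 54 mm behind the grasp point. The pads swing forward as they close: fully open they stand 13 mm farther back than shut.
Start: joints at [1.211, 0.276, 1.505, -0, 1.361, -0.121], TCP at [136.024, 558.715, 205.128] pointing down, gripper open.
Joint ranges: [-2.89, 2.89], [-0.75, 2.08], [0.22, 2.7], [-1.18, 4.32], [0.11, 2.71], [-2.7, 2.7]. Speed limits (rad/s): [2.57, 2.57, 3.14, 3.14, 3.14, 3.14].

INTERFACE

Orientations are given as a rotation vector (axis times angle).
In Python, from plant import env, eyes gives the robot as it stands. The module is installed in compiled form; this text tells all that it offers.
- The arm moves only by the tool drive_tool, never from a script. Its argument "steps" is a list of rows, each an object with "hand": the closure, from 0 (fully open) to 1 (shut); "dp": the shift along the world's x, y, z in cm, a list of three; "roll": the turn about the world's z in rad. A call has 1 to 10 rows; each row is the pose to reach, as a shift and turn from the pose commanded when the call began; what a row does not reach only later rows make up. A row lasts 1/12 s, in which the tool goes at most 41.7 mm and 7.16 degrees, less where a joint would pass 70% of its speed; a pose out of reach is approached as far as the arm can. A call with a gripper value outside its range is refused whole. The fingers move at their own pace and stop on an object; the grip force is fixed at half the most. Time passes only in rows, so rows that repeat a pose let the fingers close. It gives the time, the measured TCP pose, the force, the opening and the grip force at its end, in the units of the state.
- env.get_state(): the state, without advancing time (a new reading comes with each control period).
- eyes.read_camera(name): name is "side" or "top"; returns a dict with "color" (420x560x3 uint8, red, green, blue), "fx", "fy", "cx", "cy" (pixels), "xyz" and "orientation" of the camera in the world. Camera axes: x right, y down, z forward; pixel columns grow to the right and rows downward; lengths in mm; the calibration is good to about 2 mm. A picture is of the moment at which its call begins. There is no depth.
- env.hand_in(): hands the job in; it is judged then, once.
The state is a dict: "time_s": time; "q": joint angles; "qd": joint speeds; "joint_efforts": joint torques, N m; "ee_pos": TCP position; "tool_rot": TCP orientation; "wrist_force": force on the tool from outside, world axes, zero at the start; "wrist_torque": the same for the moment, N m; "finger_gap": finger opening in mm; "finger_force": force on a finger pad.
Only numpy, scipy, OpenCV 4.12 (cv2) and the standard library are available. Lean on these libraries where they do the work, as an engineer would, in place of code of your own. Each camera call takes 0.05 s, during which the arm holds its last target. There are 200 camera calls.

TASK

Put the freshly oiled round boards into the drying rack, one to a slot, lying level with their handles out at the front and pushed fully home; leave a board that is already drying in its slot. Move the funnel from the oil flask to stand spout down in the drip jar, and set the stopper fully into the flask. Only when the boards are in and the oil is closed, switch on the rack's fan by pushing its red lever right over, away from the rack's front; do not shift the glue bottle, wax tin or sanding block.

Things in the scene. Friction and masses are not known exactly. Their poses are not given: they have to be found in the camera images.
- rack: Plywood drying rack, fixed, 85 mm deep, 108 mm wide, 190 mm tall; black fan on its -y side, out to y = -83 mm. Origin: on its underside, below the disc centre of a board that is home; x points into the rack (boards go in along +x through the open front), z up. Side walls 88 mm apart; front edge at x = -37 mm. Two dowels at the back stop and centre the disc when home.
- slot0 (a point): The lowest of five slots: the point where a board's disc centre, half-way up, lies when home there, 40 mm above the rack's underside. Axes as the rack's. Each slot has a ledge 12 mm wide and 8 mm thick on either wall, 64 mm apart, on which the board's rim rests; 22 mm clear in height. A lip 4 mm high at the ledge's front end (x = -33 to -28 mm) keeps the disc in: lift over it.
- slot4 (a point): The same point of the topmost slot, 160 mm above the rack's underside. Slots 0 to 4 are evenly spaced, 30 mm apart.
- fan (a joint): Angle of the fan switch's red lever on the rack's top: 0 leaning to the rack's front (-x of the rack), 1.0 fully over to the back (on). It is light to push and stays where it is left.
- fan_tip (a point): Centre of the red ball at the tip of the fan switch's lever, 26 mm across. At joint 0 it leans to the rack's front; at 1.0 it leans as far to the rack's back.
- board0_c (a point): Oiled round wooden board 0: disc 80 mm across with a flat handle 22 mm wide along the board's -x, its end 95 mm from the disc centre; all 10 mm thick, about 60 g. It starts flat on two battens (underside 25 mm above the bench), handle towards the robot. This point: disc centre, half-way up. May be absent.
- board1_c (a point): Oiled round wooden board 1: disc 80 mm across with a flat handle 22 mm wide along the board's -x, its end 95 mm from the disc centre; all 10 mm thick, about 60 g. It starts flat on two battens (underside 25 mm above the bench), handle towards the robot. This point: disc centre, half-way up. May be absent.
- board2_c (a point): Oiled round wooden board 2: disc 80 mm across with a flat handle 22 mm wide along the board's -x, its end 95 mm from the disc centre; all 10 mm thick, about 60 g. It starts flat on two battens (underside 25 mm above the bench), handle towards the robot. This point: disc centre, half-way up. May be absent.
- board3_c (a point): Oiled round wooden board 3: disc 80 mm across with a flat handle 22 mm wide along the board's -x, its end 95 mm from the disc centre; all 10 mm thick, about 60 g. It starts flat on two battens (underside 25 mm above the bench), handle towards the robot. This point: disc centre, half-way up. May be absent.
- dry_c (a point): A pale board of the same shape and size that already lies home in the rack's lowest slot (may be absent). This point: its disc centre, half-way up.
- board0_grip (a point): Point on the handle of board0, half-way up, 80 mm from its disc centre (15 mm from the handle's end).
- board1_grip (a point): Point on the handle of board1, half-way up, 80 mm from its disc centre (15 mm from the handle's end).
- board2_grip (a point): Point on the handle of board2, half-way up, 80 mm from its disc centre (15 mm from the handle's end).
- board3_grip (a point): Point on the handle of board3, half-way up, 80 mm from its disc centre (15 mm from the handle's end).
- dry_grip (a point): Point on the handle of dry, half-way up, 80 mm from its disc centre (15 mm from the handle's end).
- battens: Stand of two low battens, 16 mm wide, 25 mm tall, 430 mm long along its y, centred at its x = -52 and +25 mm; fixed. Origin: on the bench, in the middle.
- flask_rim (a point): Centre of the mouth of the amber oil flask, at the top of its neck: inside 38 mm wide and 49 mm deep, outside 46 mm, 140 mm above the bench. The flask (92 mm wide) is fixed.
- jar_rim (a point): Centre of the mouth of the green drip jar: inside 52 mm wide, 79 mm deep, outside 60 mm, 85 mm above the bench. Fixed.
- funnel_c (a point): Blue funnel, 74 mm tall, 50 g: stem 14 to 10 mm wide and 35 mm long, cone 25 mm tall, upright rim band 60 mm across and 14 mm tall at the top. This point: on its axis, half-way up (37 mm below the top); z up along its axis. It starts in the flask's neck, cone on the rim.  In the jar, this point ends about 18 mm below the jar's rim.
- stopper_c (a point): Stopper, 64 mm tall, 60 g: tapered cork foot 32 mm tall, 28 to 34 mm wide; a dark collar 48 mm wide, 8 mm thick; then a round knob 26 mm wide and 24 mm tall to grip. This point: on its axis half-way up, at the underside of the collar, which rests on the flask's rim when it is in. At the start it stands upright on the bench.
- glue: White glue bottle, 60 mm wide, 170 mm tall; a bystander. Origin: centre of its underside.
- wax: Round brass-coloured wax tin, 84 mm wide, 35 mm tall; a bystander. Origin: centre of its underside.
- sander: Cork sanding block, 110 x 65 x 28 mm; a bystander. Origin: centre of its underside.
Not all that is in view belongs to the job. Of the things like the part that bears stopper_c, leave any that is orange, turquoise or yellow; of the rest the smaller one is meant.

How it is judged:
By the outcome, as a careful person would: the job done as asked, in the order asked, and still so for the second after the job is handed in, with the robot touching nothing.
Of board0, board1, board2, board3, dry only 3 to 5 are there at a start; the rules pass over those that are not, and their reading is None.
At some moment in a run one of board0, board1, board2, board3 may be knocked a few centimetres aside while the robot is not near it.
It also fails if it takes over 210 s, if anything falls off the work surface, if the arm or the gripper's body presses on something with over 40 N, if the wrist force passes 120 N, or if a joint passes its speed limit or range.

## Working session

There is one attempt and no reset: what is moved stays moved. The work goes in short steps, Python scripts to look and compute and a tool call to move; the robot and the scene stay as the last step left them, time stands still between calls to the robot, and variables do not carry over. Pictures are saved under pics/ and viewed, at most 14 in all, crops included, and the job is handed in when it is done.

Besides the shell and the picture viewer there is one more tool, called after ">>>" by a JSON object that holds its "method" and its "body". drive_tool: Moves the arm, as the interface text tells. Its arguments: {"type":"object","properties":{"steps":{"type":"array"}},"required":["steps"]}

```bash
ls; mkdir -p pics
cat > h.py <<'E'
import numpy as np, cv2
from scipy.spatial.transform import Rotation as R
from plant import env, eyes
def cam(n):
    c=eyes.read_camera(n); o=np.array(c["orientation"],float)
    c["R"]=R.from_rotvec(o).as_matrix() if o.size==3 else (o if o.shape==(3,3) else R.from_quat(o).as_matrix())
    c["t"]=np.array(c["xyz"],float); return c
def save(c,f,s=1.4): cv2.imwrite("pics/"+f,cv2.resize(c["color"][:,:,::-1],None,fx=s,fy=s,interpolation=cv2.INTER_CUBIC))
def atz(c,u,v,z):
    d=c["R"]@np.array([(u-c["cx"])/c["fx"],(v-c["cy"])/c["fy"],1]); return c["t"]+d*(z-c["t"][2])/d[2]
def proj(c,p):
    q=c["R"].T@(np.array(p,float)-c["t"]); return np.array([c["cx"]+c["fx"]*q[0]/q[2],c["cy"]+c["fy"]*q[1]/q[2]])
def crop(c,f,x0,y0,x1,y1,s): cv2.imwrite("pics/"+f,cv2.resize(c["color"][y0:y1,x0:x1,::-1],None,fx=s,fy=s,interpolation=cv2.INTER_CUBIC))
E
python3 - <<'E'
from h import *
for n in("top","side"):
    c=cam(n); save(c,n+"0.png"); print(n,c["orientation"],c["t"],c["fx"],c["fy"],c["cx"],c["cy"]); print(c["R"].round(3))
print(env.get_state())
E
```

```text
pics
top [-2.16954817  2.12313217 -0.19780715] [ 317.3973432    24.3558873  1593.35520472] 481.5031228363545 481.5031228363545 279.8643549955916 217.736049335995
[[ 0.02  -0.987  0.162]
 [-1.    -0.023 -0.02 ]
 [ 0.023 -0.161 -0.987]]
side [-0.16481533  2.75122882 -1.41666488] [457.24765408 966.11505295 874.67619373] 441.1162306047219 441.1162306047219 280.9227782800991 213.61759464353355
[[-0.993 -0.075  0.086]
 [-0.114  0.577 -0.809]
 [ 0.011 -0.814 -0.581]]
{'time_s': 0.1, 'q': array([ 1.21097701e+00,  2.76520279e-01,  1.50600129e+00,  4.97682645e-06,
        1.36068223e+00, -1.21020586e-01]), 'qd': array([-0.00091826, -0.00200314, -0.00180964, -0.00103257, -0.00088573,
       -0.0008019 ]), 'joint_efforts': array([ 3.63145256e-03, -4.17708135e+01, -2.46401703e+01, -4.17106912e-04,
        6.01274820e-03,  2.59223981e-06]), 'ee_pos': array([135.84412519, 558.20440842, 204.33486718]), 'tool_rot': array([-3.74168788e-01, -3.11883891e+00,  2.45586631e-03]), 'wrist_force': array([-0.54494334,  0.03605871, -0.83366848]), 'wrist_torque': array([-0.02372561, -0.00962718,  0.01763576]), 'finger_force': 0.0, 'finger_gap': 85.3655493902277}
```

View pics/top0.png

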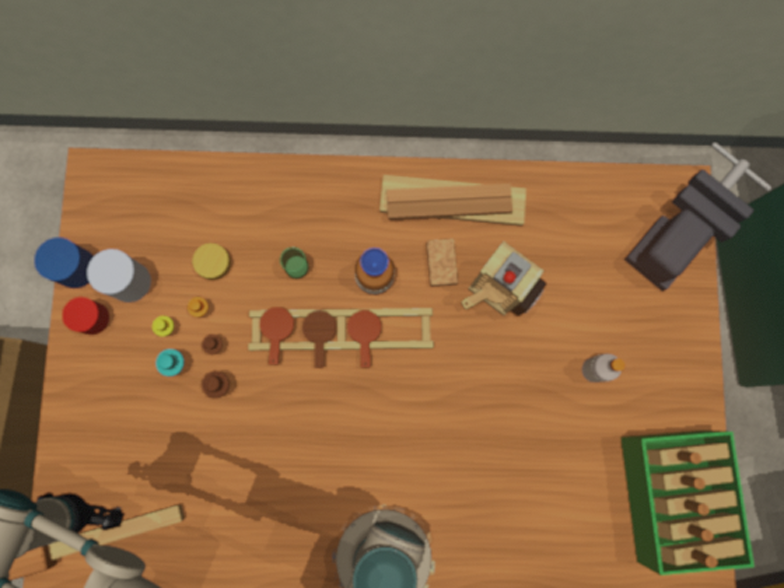

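View pics/side0.png

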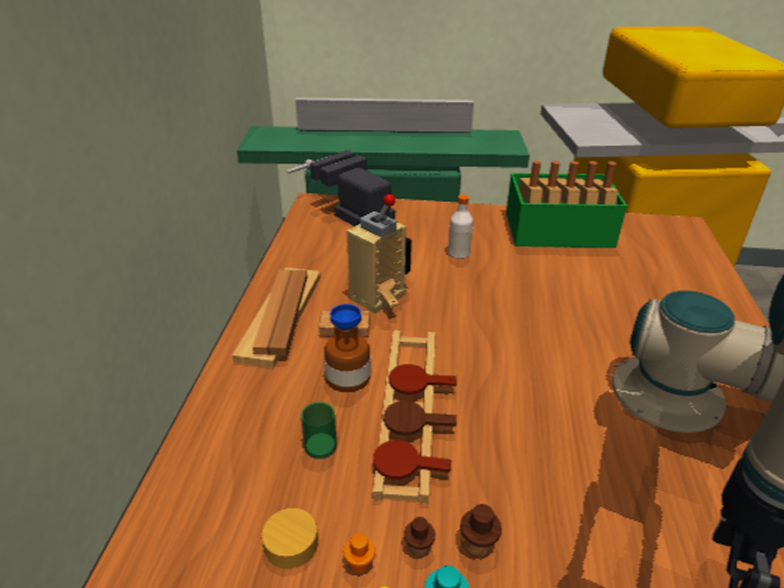

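Three oiled boards are on the battens, at (277,325), (320,327) and (365,326) in the top view. The pale board is in the rack at (505,280), the funnel is in the flask at (375,265) and the jar is at (295,263). The smaller brown stopper is at (212,344). I'll zoom in next.

Run:
```python
from h import *
c=cam("top"); crop(c,"t1.png",120,165,400,290,2.85)
c=cam("side"); crop(c,"s1.png",160,130,380,420,2.05)
```

```text
(no output)
```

View pics/t1.png

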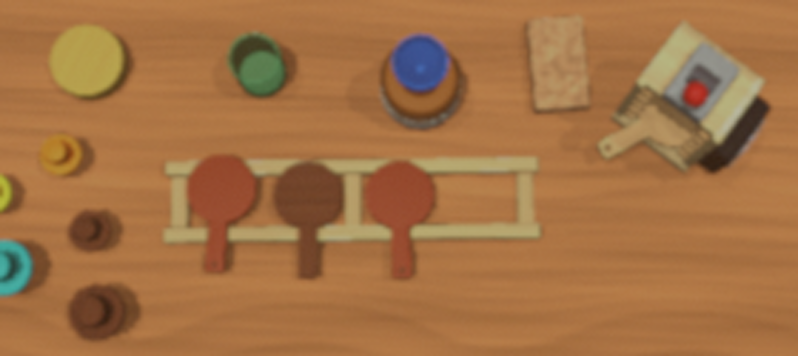

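View pics/s1.png

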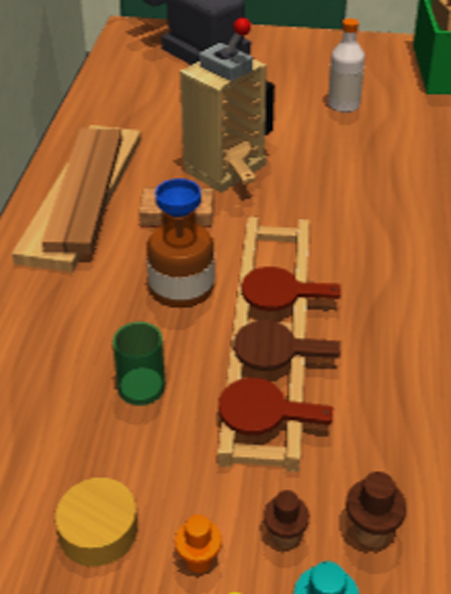

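```bash
cat >> h.py <<'E'
T=lambda X,Y:(120+X/2.85,165+Y/2.85)
S=lambda X,Y:(160+X/2.05,130+Y/2.05)
def tri(ct,a,cs,b):
    A=[];y=[]
    for c,(u,v) in((ct,a),(cs,b)):
        P=c["R"].T; q=-P@c["t"]
        for k,(w,f,o) in enumerate(((u,c["fx"],c["cx"]),(v,c["fy"],c["cy"]))):
            m=(w-o)/f; A.append(P[k]-m*P[2]); y.append(m*q[2]-q[k])
    return np.linalg.lstsq(np.array(A),np.array(y),rcond=None)[0]
def blob(c,z,near,kind="red",rad=60):
    """boards: masks -> (disc centre, handle dir)"""
E
python3 - <<'E'
from h import *
t=cam("top"); s=cam("side")
pr=lambda n,p:print(n,np.round(p,1))
for n,a,b,z in [("funneltop",(420,62),(178,196),166),("jar",(255,62),(139,341),85),("stop",(91,229),(287,500),64),("ball",(696,93),(242,27),None)]:
    pr(n,tri(t,T(*a),s,S(*b)))
    if z: pr("  top@z",atz(t,*T(*a),z)); pr("  side@z",atz(s,*S(*b),z))
for n,a,z in [("rLB",(685,22),190),("rRB",(765,80),190),("rLF",(632,92),190),("rRF",(705,147),190),("dryend",(603,150),45),
 ("b0c",(222,188),35),("b0e",(216,271),35),("b1c",(309,195),35),("b1e",(309,277),35),("b2c",(400,195),35),("b2e",(402,277),35)]: pr(n,atz(t,*T(*a),z))
for n,a,z in [("b0c",(252,405),35),("b0e",(331,415),35),("b1c",(266,345),35),("b2c",(271,289),35),("b2e",(340,291),35),("rackLF top",(190,70),190),("rRF",(265,66),190),("rLB",(182,72),190)]: pr("s "+n,atz(s,*S(*a),z))
E
```

```text
funneltop [648.1  35.8 158.1]
  top@z [646.   35.8 166. ]
  side@z [646.3  45.9 166. ]
jar [663.3 222.3  78.6]
  top@z [660.  221.4  85. ]
  side@z [663.5 227.9  85. ]
stop [471.8 400.1  53.9]
  top@z [470.2 397.7  64. ]
  side@z [472.3 407.   64. ]
ball [ 597.5 -238.2  270.8]
rLB [ 690.8 -243.3  190. ]
rRB [ 630.2 -327.2  190. ]
rLF [ 613.9 -187.   190. ]
rRF [ 557.3 -263.2  190. ]
dryend [ 575.8 -175.4   45. ]
b0c [523.3 259.1  35. ]
b0e [428.6 261.4  35. ]
b1c [517.5 159.8  35. ]
b1e [424.1 156.3  35. ]
b2c [519.8  55.9  35. ]
b2e [426.3  51.2  35. ]
s b0c [523.7 265.2  35. ]
s b0e [431.  268.5  35. ]
s b1c [516.7 168.1  35. ]
s b2c [520.   65.1  35. ]
s b2e [427.2  57.3  35. ]
s rackLF top [ 678.3 -242.7  190. ]
s rRF [ 564.8 -270.8  190. ]
s rLB [ 689.5 -234.9  190. ]
```

```bash
cat > m.py <<'E'
from h import *
def masks(c):
    hsv=cv2.cvtColor(c["color"],cv2.COLOR_RGB2HSV); return hsv
def cen(m,box):
    x0,y0,x1,y1=box; k=np.zeros_like(m); k[y0:y1,x0:x1]=m[y0:y1,x0:x1]
    n,l,st,ce=cv2.connectedComponentsWithStats(k); 
    if n<2: return None
    i=1+np.argmax(st[1:,4]); return ce[i],st[i],(l==i).astype(np.uint8)
def boards(c,box,thr=135):
    """dark board blobs: disc centre (max inscribed circle) & blob centroid, at z=35"""
    im=c["color"].astype(int); m=((im[:,:,0]<165)&(im[:,:,1]<75)).astype(np.uint8)
    x0,y0,x1,y1=box; k=np.zeros_like(m); k[y0:y1,x0:x1]=m[y0:y1,x0:x1]
    n,l,st,ce=cv2.connectedComponentsWithStats(k); out=[]
    for i in range(1,n):
        if st[i,4]<250: continue
        b=cv2.resize((l==i).astype(np.float32),None,fx=4,fy=4,interpolation=cv2.INTER_LINEAR)>.5
        d=cv2.distanceTransform(b.astype(np.uint8),cv2.DIST_L2,5); ys,xs=np.where(d>d.max()-.6)
        u,v=(xs.mean()+.5)/4-.5,(ys.mean()+.5)/4-.5
        p=atz(c,u,v,35); g=atz(c,*ce[i],35); a=np.degrees(np.arctan2(*(p-g)[1::-1]))
        out.append((p.round(1)[:2],round(a,1),st[i,4],round(d.max()/4,1)))
    return out
E
python3 - <<'E'
from m import *
t=cam("top"); s=cam("side")
ht,hs=masks(t),masks(s)
red=lambda c:((c["color"][:,:,0].astype(int)>150)&(c["color"][:,:,1]<60)&(c["color"][:,:,2]<60)).astype(np.uint8)
blue=lambda c:((c["color"][:,:,2].astype(int)>c["color"][:,:,0]+50)).astype(np.uint8)
a,b=cen(red(t),(340,170,400,240)),cen(red(s),(260,130,290,155)); print(a[:2],b[:2]); print("ball",tri(t,a[0],s,b[0]).round(1))
a,b=cen(blue(t),(240,170,300,210)),cen(blue(s),(220,210,270,250)); print(a[:2],b[:2]); print("fun",tri(t,a[0],s,b[0]).round(1))
for e in boards(t,(170,210,290,275)):print("top",e)
for e in boards(s,(255,240,340,360)):print("side",e)
def rack(c,ox,oy,yaw,im,s,x0,y0):
    r=R.from_euler("z",yaw,degrees=True).as_matrix(); pts={}
    for z in(0,190):
        q=[proj(c,r@np.array([x,y,z])+[ox,oy,0]) for x,y in((-37,-54),(-37,54),(48,54),(48,-54))]
        q=np.array([((u-x0+.5)*s-.5,(v-y0+.5)*s-.5) for u,v in q]); cv2.polylines(im,[np.int32(q*16)],True,(255,255,0) if z else (255,0,255),1,cv2.LINE_AA,4)
ims=[]
for c,x0,y0 in((t,325,165),(s,235,135)):
    k=5; im=cv2.resize(c["color"][y0:y0+100,x0:x0+78],None,fx=k,fy=k,interpolation=cv2.INTER_CUBIC)[:,:,::-1].copy()
    rack(c,621.6,-257,-36,im,k,x0,y0); ims.append(im)
cv2.imwrite("pics/rack.png",np.hstack(ims))
E
```

```text
(array([363.92105263, 197.36842105]), array([361, 194,   7,   7,  38], dtype=int32)) (array([277.8 , 140.88]), array([275, 139,   7,   5,  25], dtype=int32))
ball [ 597.2 -235.7  279.5]
(array([267.14117647, 186.79215686]), array([259, 178,  18,  18, 255], dtype=int32)) (array([246.46774194, 225.35483871]), array([236, 217,  22,  18, 310], dtype=int32))
fun [648.3  36.5 159.3]
top (array([543.9, 268.7]), np.float64(23.1), np.int32(301), np.float32(4.3))
top (array([517.1, 162.5]), np.float64(9.2), np.int32(516), np.float32(10.7))
side (array([521. , 267.7]), np.float64(77.0), np.int32(2999), np.float32(14.7))
```

View pics/rack.png

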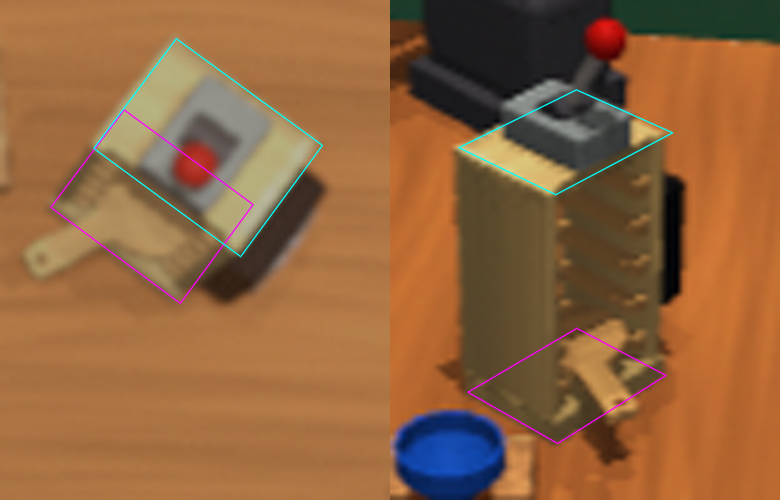

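The overlay puts the rack at (621,-257) with yaw about -36°. The dry board's handle is skewed towards the rack's left. I'll do the funnel first, at about (647,38).

>>> {"method": "drive_tool", "body": {"steps": [{"hand": 0,"dp": [25,-26,6],"roll": 0.24},{"hand": 0,"dp": [25,-26,6],"roll": 0.24},{"hand": 0,"dp": [25,-26,6],"roll": 0.24},{"hand": 0,"dp": [25,-26,6],"roll": 0.24},{"hand": 0,"dp": [25,-26,6],"roll": 0.24},{"hand": 0,"dp": [25,-26,6],"roll": 0.24},{"hand": 0,"dp": [25,-26,6],"roll": 0.24},{"hand": 0,"dp": [25,-26,6],"roll": 0.24},{"hand": 0,"dp": [25,-26,6],"roll": 0.24},{"hand": 0,"dp": [25,-26,6],"roll": 0.24}]}}

```text
time_s: 1.23
ee_pos: [391.3, 294.5, 266.4]
tool_rot: [0.009, 3.136, -0.003]
wrist_force: [-0.6, -1.0, -0.7]
finger_gap: 85.4
finger_force: 0.0
```

>>> {"method": "drive_tool", "body": {"steps": [{"hand": 0,"dp": [26.1,-26,-2],"roll": 0},{"hand": 0,"dp": [26.1,-26,-2],"roll": 0},{"hand": 0,"dp": [26.1,-26,-2],"roll": 0},{"hand": 0,"dp": [26.1,-26,-2],"roll": 0},{"hand": 0,"dp": [26.1,-26,-2],"roll": 0},{"hand": 0,"dp": [26.1,-26,-2],"roll": 0},{"hand": 0,"dp": [26.1,-26,-2],"roll": 0},{"hand": 0,"dp": [26.1,-26,-2],"roll": 0},{"hand": 0,"dp": [26.1,-26,-2],"roll": 0},{"hand": 0,"dp": [26.1,-26,-2],"roll": 0}]}}

```text
time_s: 2.07
ee_pos: [651.5, 33.3, 242.9]
tool_rot: [0.006, 3.14, -0.005]
wrist_force: [-0.4, -0.5, -0.9]
finger_gap: 85.7
finger_force: 0.0
```

Run:
```python
from m import *
t=cam("top"); s=cam("side"); st=env.get_state(); print(st["time_s"],st["ee_pos"],st["tool_rot"])
p=st["ee_pos"]
print(proj(t,p),proj(s,p))
u,v=map(int,proj(s,p)); k=4
a=s["color"][v-50:v+50,u-50:u+50]; u,v=map(int,proj(t,p)); b=t["color"][v-50:v+50,u-50:u+50]
im=cv2.resize(np.hstack([a,b]),None,fx=k,fy=k,interpolation=cv2.INTER_CUBIC)[:,:,::-1]
cv2.imwrite("pics/f1.png",im)
```

```text
2.1667 [647.33009996  38.10817626 243.85129294] [-1.30511613e-03 -3.13937077e+00 -1.32952258e-03]
[266.49540931 180.19590448] [245.94389855 199.5931682 ]
```

View pics/f1.png

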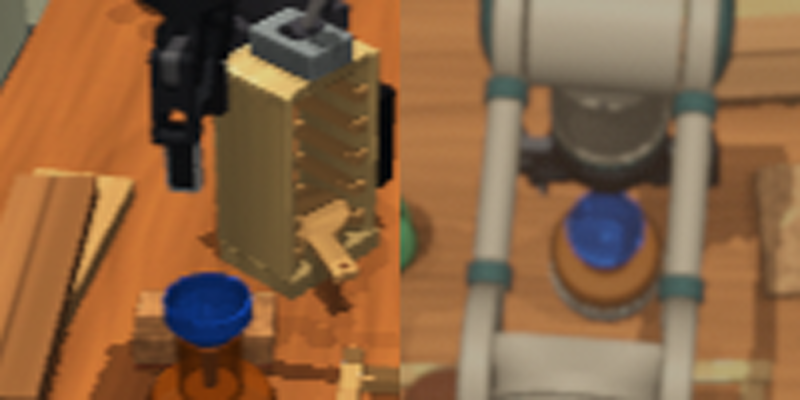

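>>> {"method": "drive_tool", "body": {"steps": [{"hand": 0,"dp": [0,0,-4],"roll": 0},{"hand": 0,"dp": [0,0,-7],"roll": 0},{"hand": 0,"dp": [0,0,-9.4],"roll": 0},{"hand": 0,"dp": [0,0,-9.4],"roll": 0}]}}

```text
time_s: 2.5
ee_pos: [641.8, 40.7, 146.0]
tool_rot: [0.004, -3.13, -0.002]
wrist_force: [-0.3, -0.1, 0.1]
finger_gap: 85.1
finger_force: 0.0
```

Run:
```python
from m import *
s=cam("side"); st=env.get_state(); p=st["ee_pos"]; print(st["time_s"],p,st["wrist_force"])
u,v=proj(s,p); x0,y0=int(u)-40,int(v)-45
im=cv2.resize(s["color"][y0:y0+90,x0:x0+80],None,fx=6,fy=6,interpolation=cv2.INTER_CUBIC)[:,:,::-1].copy()
for q in (p,p+[0,43,-8],p+[0,-43,-8]):
    a=((proj(s,q)-[x0,y0]+.5)*6-.5).astype(int); cv2.circle(im,tuple(map(int,a)),3,(0,255,0),-1)
cv2.imwrite("pics/f2.png",im)
```

```text
2.55 [643.94145397  40.47582759 148.99927539] [-0.28259994 -0.15901392  0.21406604]
```

View pics/f2.png

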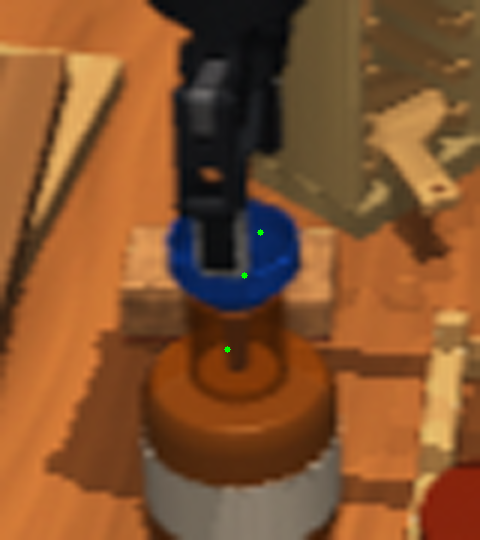

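Run:
```python
from m import *
s=cam("side"); st=env.get_state(); p=st["ee_pos"]; print(st["time_s"],p,st["finger_gap"])
u,v=proj(s,[643.9,40.5,149]); x0,y0=int(u)-40,int(v)-45
a=(np.array([220,268])+.5)/6-.5+[x0,y0]
d=s["R"]@np.array([(a[0]-s["cx"])/s["fx"],(a[1]-s["cy"])/s["fy"],1])
for y in(0,40,83): print(y,s["t"]+d*(y-s["t"][1])/d[1])
t=cam("top")
A=cv2.resize(s["color"][y0:y0+90,x0:x0+70],None,fx=5.5,fy=5.5,interpolation=cv2.INTER_CUBIC)
u,v=proj(t,p); x0,y0=int(u)-35,int(v)-45; print(x0,y0,u,v)
B=cv2.resize(t["color"][y0:y0+90,x0:x0+70],None,fx=5.5,fy=5.5,interpolation=cv2.INTER_CUBIC)
cv2.imwrite("pics/f3.png",np.hstack([A,B])[:,:,::-1])
```

```text
2.6 [646.02009833  40.15593331 151.38989769] 85.08702725247136
0 [663.44310109   0.         120.58285809]
40 [654.90600413  40.         151.80453643]
83 [645.7286249   83.         185.36784065]
230 142 265.9455046016303 187.78800066312797
```

View pics/f3.png

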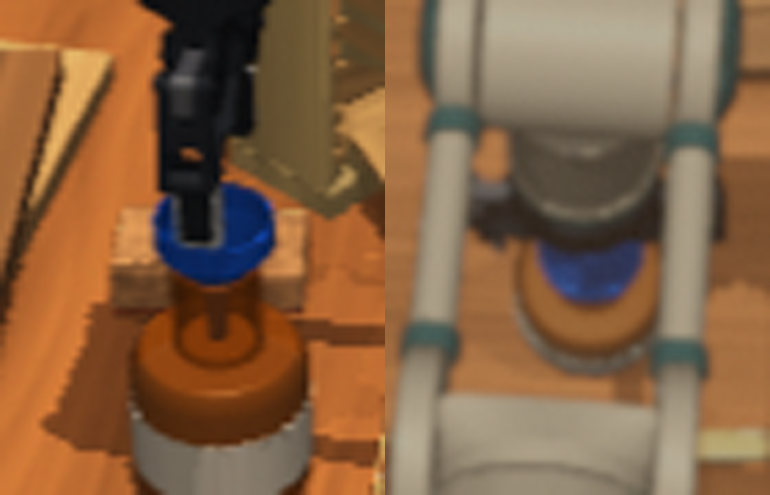

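>>> {"method": "drive_tool", "body": {"steps": [{"hand": 1,"dp": [0,0,0],"roll": 0},{"hand": 1,"dp": [0,0,0],"roll": 0},{"hand": 1,"dp": [0,0,0],"roll": 0},{"hand": 1,"dp": [0,0,0],"roll": 0},{"hand": 1,"dp": [0,0,0],"roll": 0},{"hand": 1,"dp": [0,0,0],"roll": 0}]}}

```text
time_s: 3.15
ee_pos: [647.1, 38.6, 151.4]
tool_rot: [-0.002, 3.141, 0.0]
wrist_force: [0.5, 0.3, -0.1]
finger_gap: 12.1
finger_force: 0.0
```

Run:
```python
from m import *
s=cam("side"); st=env.get_state(); p=st["ee_pos"]; print(st["time_s"],p,st["finger_gap"])
u,v=proj(s,p); x0,y0=int(u)-40,int(v)-45
im=cv2.resize(s["color"][y0:y0+90,x0:x0+80],None,fx=6,fy=6,interpolation=cv2.INTER_CUBIC)[:,:,::-1].copy()
for q in (p,p+[0,0,-8]):
    a=((proj(s,q)-[x0,y0]+.5)*6-.5).astype(int); cv2.circle(im,tuple(map(int,a)),3,(0,255,0),-1)
cv2.imwrite("pics/f4.png",im)
```

```text
3.2 [647.08769525  38.66646812 151.28055755] 4.372963577336069
```

View pics/f4.png

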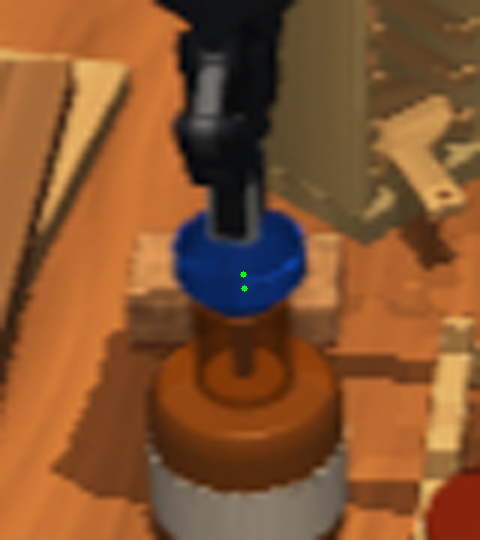

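The fingers shut above the funnel without touching it. In the camera the fingertips are about 26 mm higher than the reported TCP implies. I'll open, go lower and try again.

>>> {"method": "drive_tool", "body": {"steps": [{"hand": 0,"dp": [-0.3,0,1],"roll": 0},{"hand": 0,"dp": [-0.3,0,1],"roll": 0},{"hand": 0,"dp": [-0.3,0,1],"roll": 0},{"hand": 0,"dp": [-0.3,0,1],"roll": 0},{"hand": 0,"dp": [-0.3,0,0],"roll": 0},{"hand": 0,"dp": [-0.3,0,-1.5],"roll": 0},{"hand": 0,"dp": [-0.3,0,-2.7],"roll": 0},{"hand": 0,"dp": [-0.3,0,-2.7],"roll": 0}]}}

```text
time_s: 3.87
ee_pos: [641.6, 38.8, 120.4]
tool_rot: [0.002, -3.135, -0.001]
wrist_force: [-1.2, 0.1, 0.5]
finger_gap: 85.2
finger_force: 0.0
```

>>> {"method": "drive_tool", "body": {"steps": [{"hand": 1,"dp": [0,0,0],"roll": 0},{"hand": 1,"dp": [0,0,0],"roll": 0},{"hand": 1,"dp": [0,0,0],"roll": 0},{"hand": 1,"dp": [0,0,0],"roll": 0},{"hand": 1,"dp": [0,0,0],"roll": 0},{"hand": 1,"dp": [0,0,0],"roll": 0}]}}

```text
time_s: 4.37
ee_pos: [644.7, 37.4, 125.4]
tool_rot: [-0.002, 3.139, -0.003]
wrist_force: [-1.5, -5.3, 5.4]
finger_gap: 57.2
finger_force: 63.7
```

Gripped. Lifting and comparing the held funnel with both cameras.

>>> {"method": "drive_tool", "body": {"steps": [{"hand": 1,"dp": [0,0,2],"roll": 0},{"hand": 1,"dp": [0,0,5],"roll": 0},{"hand": 1,"dp": [0,0,8],"roll": 0},{"hand": 1,"dp": [0,0,10],"roll": 0},{"hand": 1,"dp": [0,0,10],"roll": 0},{"hand": 1,"dp": [0,0,10],"roll": 0}]}}

```text
time_s: 4.87
ee_pos: [644.7, 39.7, 225.1]
tool_rot: [-0.002, 3.139, 0.003]
wrist_force: [-0.5, 0.4, -0.8]
finger_gap: 57.3
finger_force: 64.0
```

Run:
```python
from m import *
eyes.read_camera("top")
s=cam("side"); t=cam("top"); st=env.get_state(); p=st["ee_pos"]; print(st["time_s"],p,st["finger_gap"],st["wrist_force"])
blue=lambda c:((c["color"][:,:,2].astype(int)>c["color"][:,:,0]+50)).astype(np.uint8)
for c,b in((t,(220,150,310,230)),(s,(200,140,300,260))):
    r=cen(blue(c),b); print(r[:2] if r else None)
x0,y0=205,150
A=cv2.resize(s["color"][y0:y0+120,x0:x0+90],None,fx=4,fy=4,interpolation=cv2.INTER_CUBIC)
x0,y0=220,130
B=cv2.resize(t["color"][y0:y0+120,x0:x0+90],None,fx=4,fy=4,interpolation=cv2.INTER_CUBIC)
cv2.imwrite("pics/f5.png",np.hstack([A,B])[:,:,::-1])
for z in(0,20,40,60): print(z,proj(s,p+[0,0,z]),proj(t,p+[0,0,z]))
```

```text
5.0167 [642.90076575  39.239603   222.0688032 ] 57.21007088166996 [ 0.4999507   0.48856512 -1.2785779 ]
(array([261.47368421, 186.21052632]), array([258, 184,   8,   5,  19], dtype=int32))
(array([250.39473684, 199.36184211]), array([243, 188,  14,  30, 152], dtype=int32))
0 [247.84596475 206.9369885 ] [266.10278808 183.44347985]
20 [247.59032943 200.53710217] [266.06754313 181.83299559]
40 [247.32939665 194.00459257] [266.03127984 180.17597933]
60 [247.063      187.33529407] [265.99395343 178.47038484]
```

View pics/f5.png

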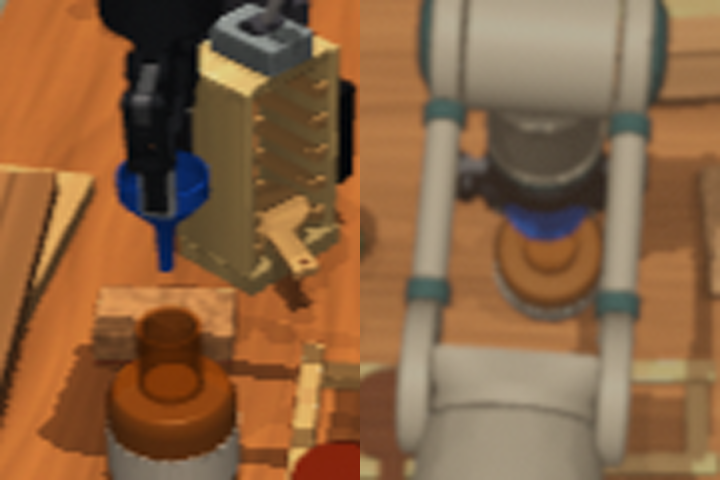

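>>> {"method": "drive_tool", "body": {"steps": [{"hand": 1,"dp": [0.4,4,0],"roll": 0},{"hand": 1,"dp": [0.8,8,0],"roll": 0},{"hand": 1,"dp": [1.2,12,0],"roll": 0},{"hand": 1,"dp": [1.5,16,0],"roll": 0},{"hand": 1,"dp": [1.6,18.6,0],"roll": 0},{"hand": 1,"dp": [1.6,18.6,0],"roll": 0},{"hand": 1,"dp": [1.6,18.6,0],"roll": 0}]}}

```text
time_s: 5.6
ee_pos: [658.9, 226.3, 221.7]
tool_rot: [0.006, -3.138, 0.001]
wrist_force: [0.1, -1.2, -0.1]
finger_gap: 57.8
finger_force: 64.2
```

Run:
```python
from m import *
eyes.read_camera("top")
s=cam("side"); t=cam("top"); st=env.get_state(); p=st["ee_pos"]; print(st["time_s"],p)
u,v=proj(s,p); x0,y0=int(u)-45,int(v)-40; print(x0,y0)
A=cv2.resize(s["color"][y0:y0+120,x0:x0+90],None,fx=4,fy=4,interpolation=cv2.INTER_CUBIC)
u,v=proj(t,p); x0,y0=int(u)-45,int(v)-55; print(x0,y0)
B=cv2.resize(t["color"][y0:y0+120,x0:x0+90],None,fx=4,fy=4,interpolation=cv2.INTER_CUBIC)
cv2.imwrite("pics/f6.png",np.hstack([A,B])[:,:,::-1])
```

```text
5.75 [659.68486613 223.40443217 223.09308561]
181 211
158 121
```

View pics/f6.png

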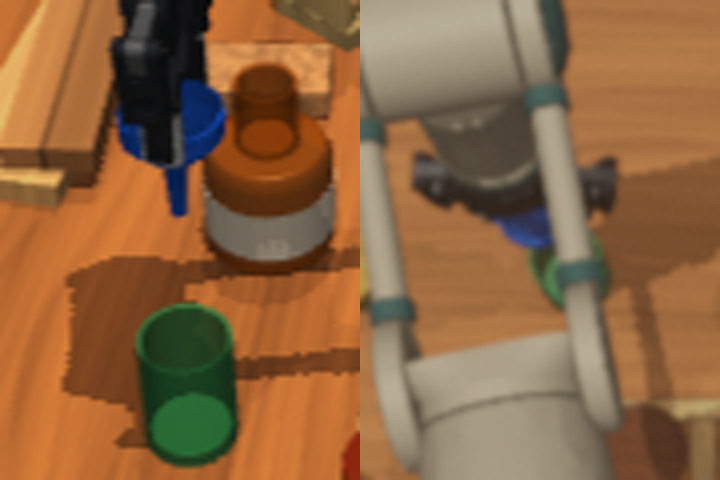

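The funnel hangs straight and clear. Its stem tip is at (178,213) in the crop and the jar mouth at (185,337).

Run:
```python
from m import *
s=cam("side")
f=lambda X,Y:(181+(X+.5)/4-.5,211+(Y+.5)/4-.5)
for z in(182,187,192):print(atz(s,*f(178,213),z))
print(atz(s,*f(185,337),85))
print(env.get_state()["ee_pos"])
```

```text
[666.06322737 218.45858826 182.        ]
[664.55591721 223.85545675 187.        ]
[663.04860704 229.25232524 192.        ]
[666.81388727 223.43706138  85.        ]
[659.88999163 223.19493018 223.50737964]
```

>>> {"method": "drive_tool", "body": {"steps": [{"hand": 1,"dp": [0.1,0,-4],"roll": 0},{"hand": 1,"dp": [0.1,0,-8],"roll": 0},{"hand": 1,"dp": [0.1,0,-11.5],"roll": 0},{"hand": 1,"dp": [0.1,0,-13.5],"roll": 0},{"hand": 1,"dp": [0.1,0,-15],"roll": 0},{"hand": 1,"dp": [0.1,0,-15.5],"roll": 0},{"hand": 1,"dp": [0.1,0,-15.7],"roll": 0},{"hand": 1,"dp": [0.1,0,-15.7],"roll": 0}]}}

```text
time_s: 6.47
ee_pos: [661.5, 223.9, 67.6]
tool_rot: [-0.0, 3.141, 0.0]
wrist_force: [-0.9, -0.1, -0.1]
finger_gap: 57.4
finger_force: 64.4
```

>>> {"method": "drive_tool", "body": {"steps": [{"hand": 1,"dp": [0,0,-0.3],"roll": 0},{"hand": 1,"dp": [0,0,-0.6],"roll": 0},{"hand": 1,"dp": [0,0,-0.6],"roll": 0}]}}

```text
time_s: 6.72
ee_pos: [662.5, 224.7, 63.0]
tool_rot: [-0.002, 3.138, 0.001]
wrist_force: [0.8, -1.8, 3.3]
finger_gap: 57.3
finger_force: 64.7
```

Contact came at the predicted height. Releasing.

>>> {"method": "drive_tool", "body": {"steps": [{"hand": 0,"dp": [0,0,0],"roll": 0},{"hand": 0,"dp": [0,0,0],"roll": 0},{"hand": 0,"dp": [0,0,0],"roll": 0},{"hand": 0,"dp": [0,0,3],"roll": 0},{"hand": 0,"dp": [0,0,7],"roll": 0},{"hand": 0,"dp": [0,0,11],"roll": 0},{"hand": 0,"dp": [0,0,14],"roll": 0}]}}

```text
time_s: 7.3
ee_pos: [661.6, 225.1, 204.4]
tool_rot: [-0.002, 3.139, 0.001]
wrist_force: [-0.4, -0.1, -0.1]
finger_gap: 85.5
finger_force: 0.0
```

Run:
```python
from m import *
s=cam("side"); p=env.get_state()["ee_pos"];print(p,env.get_state()["finger_gap"])
blue=lambda c:((c["color"][:,:,2].astype(int)>c["color"][:,:,0]+50)).astype(np.uint8)
r=cen(blue(s),(180,220,280,400)); print(r[:2], proj(s,[664,222,104]),proj(s,[664,222,97]))
# stopper small (brown) in side: dark pixels; knob
t=cam("top")
for c,b,n in((t,(140,233,165,255),'top'),(s,(285,365,312,400),'side')):
    im=c["color"].astype(int); m=((im[:,:,0]<100)&(im[:,:,1]<60)).astype(np.uint8); r=cen(m,b); print(n,r[0],r[1])
```

```text
[664.82923322 225.80882948 211.27823502] 85.65093374551657
(array([226.44019139, 291.88516746]), array([215, 282,  24,  21, 418], dtype=int32)) [227.66910103 289.00495207] [227.8403137  291.06233646]
top [152.1686747  245.97590361] [146 241  14  11  83]
side [299.29411765 384.26244344] [288 369  23  30 442]
```

>>> {"method": "drive_tool", "body": {"steps": [{"hand": 0,"dp": [-2.5,2.5,0],"roll": 0},{"hand": 0,"dp": [-5,5,0],"roll": 0},{"hand": 0,"dp": [-8,8,-1],"roll": 0},{"hand": 0,"dp": [-11,11,-3],"roll": 0},{"hand": 0,"dp": [-14,14,-5],"roll": 0},{"hand": 0,"dp": [-17,16,-7],"roll": 0},{"hand": 0,"dp": [-18.9,17.7,-8],"roll": 0},{"hand": 0,"dp": [-18.9,17.7,-8],"roll": 0},{"hand": 0,"dp": [-18.9,17.7,-8],"roll": 0},{"hand": 0,"dp": [-18.9,17.7,-8],"roll": 0}]}}

```text
time_s: 8.23
ee_pos: [472.2, 401.7, 120.8]
tool_rot: [-0.003, 3.141, -0.001]
wrist_force: [0.0, 0.1, 0.4]
finger_gap: 85.2
finger_force: 0.0
```

>>> {"method": "drive_tool", "body": {"steps": [{"hand": 0,"dp": [0,0,-3],"roll": 0},{"hand": 0,"dp": [0,0,-6],"roll": 0},{"hand": 0,"dp": [0,0,-8.5],"roll": 0},{"hand": 0,"dp": [0,0,-9.4],"roll": 0},{"hand": 0,"dp": [0,0,-9.4],"roll": 0},{"hand": 1,"dp": [0,0,-9.4],"roll": 0},{"hand": 1,"dp": [0,0,-9.4],"roll": 0},{"hand": 1,"dp": [0,0,-9.4],"roll": 0},{"hand": 1,"dp": [0,0,-9.4],"roll": 0},{"hand": 1,"dp": [0,0,-9.4],"roll": 0}]}}

```text
time_s: 9.07
ee_pos: [472.7, 402.2, 28.4]
tool_rot: [-0.002, 3.14, 0.002]
wrist_force: [-0.4, -1.4, 2.6]
finger_gap: 25.7
finger_force: 7.3
```

>>> {"method": "drive_tool", "body": {"steps": [{"hand": 1,"dp": [0,0,0],"roll": 0},{"hand": 1,"dp": [0,0,0],"roll": 0},{"hand": 1,"dp": [0,0,3],"roll": 0},{"hand": 1,"dp": [0,0,7],"roll": 0},{"hand": 1,"dp": [0,0,11],"roll": 0},{"hand": 1,"dp": [0,0,15],"roll": 0},{"hand": 1,"dp": [0,0,17],"roll": 0},{"hand": 1,"dp": [0,0,17],"roll": 0}]}}

```text
time_s: 9.73
ee_pos: [474.6, 403.6, 203.4]
tool_rot: [-0.002, 3.132, 0.01]
wrist_force: [1.6, -0.0, -1.4]
finger_gap: 23.0
finger_force: 58.9
```

>>> {"method": "drive_tool", "body": {"steps": [{"hand": 1,"dp": [1.5,-3,0],"roll": 0},{"hand": 1,"dp": [3,-6.5,0],"roll": 0},{"hand": 1,"dp": [5,-10,0],"roll": 0},{"hand": 1,"dp": [7,-14,0],"roll": 0},{"hand": 1,"dp": [9,-18,0],"roll": 0},{"hand": 1,"dp": [11,-21.5,0],"roll": 0},{"hand": 1,"dp": [12.5,-25,0],"roll": 0},{"hand": 1,"dp": [14,-28.5,0],"roll": 0},{"hand": 1,"dp": [15.5,-32,0],"roll": 0},{"hand": 1,"dp": [16.8,-34.8,0],"roll": 0}]}}

```text
time_s: 10.57
ee_pos: [639.8, 50.7, 195.3]
tool_rot: [-0.0, -3.139, 0.001]
wrist_force: [0.2, -0.1, -0.8]
finger_gap: 22.5
finger_force: 59.0
```

>>> {"method": "drive_tool", "body": {"steps": [{"hand": 1,"dp": [0.5,-1.5,0],"roll": 0},{"hand": 1,"dp": [0.5,-1.5,0],"roll": 0},{"hand": 1,"dp": [0.5,-1.5,0],"roll": 0}]}}

```text
time_s: 10.82
ee_pos: [644.1, 38.8, 195.8]
tool_rot: [-0.0, -3.139, -0.002]
wrist_force: [0.2, -0.8, -0.7]
finger_gap: 23.0
finger_force: 59.0
```

Run:
```python
from m import *
s=cam("side"); st=env.get_state(); p=st["ee_pos"];print(st["time_s"],p,st["finger_gap"])
f=lambda X,Y:(181+(X+.5)/4-.5,211+(Y+.5)/4-.5)
print("flask rim",atz(s,*f(265,80),140))
u,v=proj(s,p); x0,y0=int(u)-35,int(v)-30; print(x0,y0)
cv2.imwrite("pics/g1.png",cv2.resize(s["color"][y0:y0+75,x0:x0+70],None,fx=8,fy=8,interpolation=cv2.INTER_CUBIC)[:,:,::-1])
```

```text
10.8667 [643.92092848  39.78202587 196.15656835] 23.036536668080437
flask rim [649.15821568  34.40473946 140.        ]
212 185
```

View pics/g1.png

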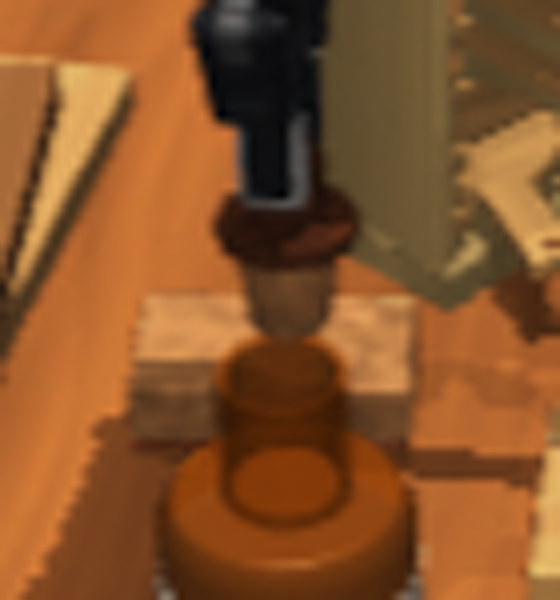

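The stopper is held upright, with its foot bottom at about (289,328). The flask mouth is at about (283,378) in the crop.

Run:
```python
from m import *
s=cam("side"); f=lambda X,Y:(212+(X+.5)/8-.5,185+(Y+.5)/8-.5)
print("foot",atz(s,*f(289,324),168),"collar top",atz(s,*f(287,222),208),"rim",atz(s,*f(282,378),140)); print(env.get_state()["ee_pos"])
```

```text
foot [643.95250387  45.87924888 168.        ] collar top [643.66450587  43.66944172 208.        ] rim [648.40243049  39.59276161 140.        ]
[643.93270766  40.31237296 196.52624303]
```

>>> {"method": "drive_tool", "body": {"steps": [{"hand": 1,"dp": [0.4,-0.3,0],"roll": 0},{"hand": 1,"dp": [0.4,-0.3,-1],"roll": 0},{"hand": 1,"dp": [0.4,-0.3,-2],"roll": 0},{"hand": 1,"dp": [0.4,-0.3,-3],"roll": 0},{"hand": 1,"dp": [0.4,-0.3,-3.5],"roll": 0},{"hand": 1,"dp": [0.4,-0.3,-3.5],"roll": 0}]}}

```text
time_s: 11.42
ee_pos: [647.4, 36.1, 159.6]
tool_rot: [0.002, -3.137, -0.001]
wrist_force: [-1.1, -0.2, -0.1]
finger_gap: 22.6
finger_force: 59.0
```

>>> {"method": "drive_tool", "body": {"steps": [{"hand": 1,"dp": [0,0,-0.8],"roll": 0},{"hand": 1,"dp": [0,0,-1.5],"roll": 0},{"hand": 1,"dp": [0,0,-2],"roll": 0},{"hand": 1,"dp": [0,0,-2],"roll": 0}]}}

```text
time_s: 11.75
ee_pos: [648.1, 35.7, 140.6]
tool_rot: [0.002, -3.139, -0.0]
wrist_force: [-0.2, -0.7, -0.1]
finger_gap: 23.0
finger_force: 59.0
```

>>> {"method": "drive_tool", "body": {"steps": [{"hand": 1,"dp": [0,0,-0.3],"roll": 0},{"hand": 1,"dp": [0,0,-0.6],"roll": 0},{"hand": 1,"dp": [0,0,-0.8],"roll": 0},{"hand": 1,"dp": [0,0,-0.8],"roll": 0}]}}

```text
time_s: 12.08
ee_pos: [650.0, 35.9, 137.1]
tool_rot: [-0.002, 3.138, 0.0]
wrist_force: [-2.5, 0.9, 9.6]
finger_gap: 22.8
finger_force: 60.0
```

>>> {"method": "drive_tool", "body": {"steps": [{"hand": 0,"dp": [0,0,0],"roll": 0},{"hand": 0,"dp": [0,0,0],"roll": 0},{"hand": 0,"dp": [0,0,0.5],"roll": 0},{"hand": 0,"dp": [0,0,3],"roll": 0},{"hand": 0,"dp": [0,0,6],"roll": 0},{"hand": 0,"dp": [0,0,10],"roll": 0},{"hand": 0,"dp": [-4,0,11],"roll": 0},{"hand": 0,"dp": [-8,0,11],"roll": 0},{"hand": 0,"dp": [-12,0,11],"roll": 0},{"hand": 0,"dp": [-16,0,11],"roll": 0}]}}

```text
time_s: 12.92
ee_pos: [487.5, 35.7, 244.2]
tool_rot: [-0.002, 3.141, 0.0]
wrist_force: [-0.8, -0.5, 0.6]
finger_gap: 85.6
finger_force: 0.0
```

```bash
cat >> m.py <<'E'
def bmask(c):
    im=c["color"].astype(int); r,g,b=im[:,:,0],im[:,:,1],im[:,:,2]
    return ((r-b>15)&((g<0.47*r)|((r<105)&(g<80)&(r>45)))).astype(np.uint8)
def boards(c,box,mina=250):
    """rectify the z=35 plane (1 mm/px), take blobs: disc centre by largest inscribed circle, heading from centroid"""
    X0,X1,Y0,Y1=box
    w=np.array([[X0,Y0],[X1,Y0],[X1,Y1],[X0,Y1]],float); px=np.array([proj(c,[a,b,35]) for a,b in w],np.float32)
    H=cv2.getPerspectiveTransform(px,np.float32([[0,0],[X1-X0,0],[X1-X0,Y1-Y0],[0,Y1-Y0]]))
    m=(cv2.warpPerspective(bmask(c)*255,H,(int(X1-X0),int(Y1-Y0)),flags=cv2.INTER_LINEAR)>127).astype(np.uint8)
    m=cv2.morphologyEx(m,cv2.MORPH_OPEN,np.ones((5,5)))
    n,l,st,ce=cv2.connectedComponentsWithStats(m); out=[]
    for i in range(1,n):
        if st[i,4]<3000: continue
        d=cv2.distanceTransform((l==i).astype(np.uint8),cv2.DIST_L2,5); ys,xs=np.where(d>d.max()-.7)
        p=np.array([xs.mean()+X0,ys.mean()+Y0]); g=ce[i]+[X0,Y0]; k=p-g
        yy,xx=np.where(l==i); far=np.hypot(xx+X0-p[0],yy+Y0-p[1]); e=far>75
        he=np.array([(xx[e]+X0).mean(),(yy[e]+Y0).mean()]) if e.any() else g
        h=p-he
        out.append((p.round(1),"yaw",round(float(np.degrees(np.arctan2(h[1],h[0]))),1),"area",int(st[i,4]),"r",round(float(d.max()),1),"len",round(float(far.max()),0)))
    return out
E
python3 - <<'E'
from m import *
s=cam("side");t=cam("top");print(env.get_state()["ee_pos"],env.get_state()["finger_gap"])
for c,n in((s,"side"),(t,"top")):
    for e in boards(c,(395,590,-20,330)):print(n,*e)
im=s["color"].astype(int); m=((im[:,:,0]<100)&(im[:,:,1]<60)).astype(np.uint8); x=proj(s,[647,37,150]); b=cen(m,(int(x[0])-20,int(x[1])-25,int(x[0])+20,int(x[1])+20)); print(x,b and b[:2], proj(s,[647,37,140]),proj(s,[647,37,172]))
E
```

```text
[481.47454295  36.28558322 243.96663804] 85.5772631367821
side [523.7 265.8] yaw 80.1 area 25569 r 39.8 len 249.0
[247.36852496 228.33825213] (array([246.51987768, 232.94495413]), array([238, 220,  19,  28, 327], dtype=int32)) [247.49208776 231.26944938] [247.09238904 221.78766555]
```

Run:
```python
from m import *
s=cam("side");t=cam("top")
for c,n in((s,"side"),(t,"top")):
    for q in([523,263],[523,235],[523,293],[460,263],[520,212],[517,163],[460,160],[518,137],[520,110],[520,60],[460,55],[440,230]):
        u,v=proj(c,[*q,35]); print(n,q,c["color"][int(round(v)),int(round(u))])
```

```text
side [523, 263] [136  37  15]
side [523, 235] [134  36  13]
side [523, 293] [124  33  13]
side [460, 263] [114  29  11]
side [520, 212] [77 42 21]
side [517, 163] [89 44 24]
side [460, 160] [87 43 24]
side [518, 137] [98 48 26]
side [520, 110] [82 43 20]
side [520, 60] [78 21  8]
side [460, 55] [135  36  13]
side [440, 230] [172  97  44]
top [523, 263] [150  74  47]
top [523, 235] [152  76  48]
top [523, 293] [143  69  44]
top [460, 263] [142  70  46]
top [520, 212] [151 100  59]
top [517, 163] [102  62  39]
top [460, 160] [106  63  41]
top [518, 137] [107 106  92]
top [520, 110] [64 65 58]
top [520, 60] [89 78 63]
top [460, 55] [153  79  53]
top [440, 230] [156 102  61]
```

```bash
cat >> m.py <<'E'
MODE="red"
def bmask(c):
    im=c["color"].astype(int); r,g,b=im[:,:,0],im[:,:,1],im[:,:,2]; side=c["t"][1]>500
    if MODE=="red": return ((g<(0.4 if side else 0.56)*r)&(r>60)).astype(np.uint8)
    return ((g<(0.52 if side else 0.635)*r)&(g>(0.42 if side else 0.54)*r)&(r<(110 if side else 125))&(r>60)).astype(np.uint8)
E
python3 - <<'E'
import m; from m import *
s=cam("side");t=cam("top");print(env.get_state()["ee_pos"])
for M in("red","brown"):
  m.MODE=M
  for c,n in((s,"side"),(t,"top")):
    for e in boards(c,(395,590,-20,330)):print(M,n,*e)
E
```

```text
[490.54283143  35.57758698 244.5927144 ]
red side [521.6  62.7] yaw 4.3 area 6887 r 38.0 len 94.0
red side [524.6 264.2] yaw -2.9 area 6654 r 38.6 len 94.0
red top [522.3 260.3] yaw -2.7 area 5763 r 36.4 len 92.0
brown side [519.6 165.2] yaw 2.0 area 5892 r 36.8 len 95.0
brown top [516.5 174. ] yaw 8.9 area 3988 r 26.0 len 92.0
```

>>> {"method": "drive_tool", "body": {"steps": [{"hand": 0,"dp": [-3,1,-4],"roll": 0.06},{"hand": 0,"dp": [-5.7,1.9,-8],"roll": 0.06},{"hand": 0,"dp": [-5.7,1.9,-12],"roll": 0.06},{"hand": 0,"dp": [-5.7,1.9,-16],"roll": 0.06},{"hand": 0,"dp": [-5.7,1.9,-20],"roll": 0.06},{"hand": 0,"dp": [-5.7,1.9,-22.5],"roll": 0.06},{"hand": 0,"dp": [-5.7,1.9,-24.2],"roll": 0.06},{"hand": 0,"dp": [-5.7,1.9,-24.7],"roll": 0.06},{"hand": 0,"dp": [-5.7,1.9,-24.7],"roll": 0.06}]}}

```text
time_s: 13.97
ee_pos: [432.5, 54.7, -4.4]
tool_rot: [0.096, -3.137, -0.0]
wrist_force: [0.4, 0.0, -0.1]
finger_gap: 85.1
finger_force: 0.0
```

>>> {"method": "drive_tool", "body": {"steps": [{"hand": 0.5,"dp": [0,0,0],"roll": 0},{"hand": 1,"dp": [0,0,0],"roll": 0},{"hand": 1,"dp": [0,0,0],"roll": 0},{"hand": 1,"dp": [0,0,0],"roll": 0},{"hand": 1,"dp": [0,0,0],"roll": 0},{"hand": 1,"dp": [0,0,0],"roll": 0},{"hand": 1,"dp": [0,0,0],"roll": 0},{"hand": 1,"dp": [0,0,0],"roll": 0}]}}

```text
time_s: 14.63
ee_pos: [432.6, 54.7, -2.3]
tool_rot: [-0.096, 3.139, 0.0]
wrist_force: [-0.7, 1.5, 4.6]
finger_gap: 19.6
finger_force: 62.0
```

Board gripped. Before inserting it, I'll fit the rack pose numerically from both views.

>>> {"method": "drive_tool", "body": {"steps": [{"hand": 1,"dp": [0,0,1.5],"roll": 0},{"hand": 1,"dp": [0,0,4],"roll": 0},{"hand": 1,"dp": [0,0,8],"roll": 0},{"hand": 1,"dp": [0,0,12],"roll": 0},{"hand": 1,"dp": [0,0,12],"roll": 0},{"hand": 1,"dp": [0,0,12],"roll": 0}]}}

```text
time_s: 15.13
ee_pos: [433.6, 54.7, 119.0]
tool_rot: [-0.096, 3.135, -0.0]
wrist_force: [-1.1, -0.5, -1.4]
finger_gap: 20.0
finger_force: 61.3
```

```bash
cat > rackfit.py <<'E'
from m import *
from scipy.optimize import minimize
st=env.get_state(); print(st["ee_pos"],st["finger_gap"],st["wrist_force"])
t=cam("top"); s=cam("side")
def wood(c):
    im=c["color"].astype(int); r,g,b=im[:,:,0],im[:,:,1],im[:,:,2]; side=c["t"][1]>500
    yel=(g>0.76*r)&(b<0.78*r)&(r>55)
    grey=(abs(r-g)<14)&(abs(g-b)<22)&(r>75)
    return (yel|grey).astype(np.uint8)
W=[]
for c,(x0,y0,x1,y1) in((t,(325,165,392,230)),(s,(244,150,294,222))):
    m=wood(c); k=np.zeros_like(m); k[y0:y1,x0:x1]=m[y0:y1,x0:x1]; W.append(k)
    cv2.imwrite("pics/w%d.png"%len(W),c["color"][y0:y1,x0:x1,::-1]*k[y0:y1,x0:x1,None])
def quad(c,p,off,zs):
    r=R.from_euler("z",p[2],degrees=True).as_matrix()
    return np.array([proj(c,r@np.array([x,y,z])+[p[0],p[1],0])+off for x in(-37,48) for y in(-54,54) for z in zs])
def sil(c,p,off,zs,k=8):
    h=cv2.convexHull(np.float32(quad(c,p,off,zs)))[:,0]; m=np.zeros((420,560),np.uint8)
    x0,y0=235,130; big=np.zeros((110*k,165*k),np.uint8)
    cv2.fillConvexPoly(big,np.int32(((h-[x0,y0]+.5)*k-.5)*16),255,cv2.LINE_AA,4)
    return cv2.resize(big,(165,110),interpolation=cv2.INTER_AREA)/255.,(slice(y0,y0+110),slice(x0,x0+165))
def cost(v,i):
    c=(t,s)[i]; a,sl=sil(c,v[:3],v[3:5] if len(v)>3 else 0,(0,190)); return np.abs(a-W[i][sl]).sum()
def run(f,x0,step):
    sim=np.array([x0]+[np.array(x0)+np.eye(len(x0))[k]*step[k] for k in range(len(x0))]); return minimize(f,x0,method="Nelder-Mead",options=dict(initial_simplex=sim,xatol=.05,fatol=.05,maxiter=600))
x0=[622,-256,-36]
for i,n in((0,"top"),(1,"side")):
    r=run(lambda v:cost(v,i),x0,(8,8,5)); print(n,r.x.round(1),r.fun,W[i].sum(),cost(x0,i))
r=run(lambda v:cost(v,0)+cost(v,1),x0,(8,8,5)); print("both",r.x.round(1),r.fun)
E
python3 rackfit.py; python3 -c "
import cv2,numpy as np
a,b=[cv2.resize(cv2.imread(f'pics/w{i}.png'),(390,430),interpolation=cv2.INTER_NEAREST) for i in(1,2)];cv2.imwrite('pics/w.png',np.hstack([a,b]))"
```

```text
[433.63178596  54.66032574 119.02185995] 19.98621822192198 [-1.14130798 -0.50445113 -1.35724105]
top [ 622.7 -255.3  -34.5] 366.18823529411765 1591 371.156862745098
side [ 624.2 -262.3  -28.7] 878.886274509804 1682 927.8392156862747
both [ 623.  -256.5  -32.8] 1279.3686274509805
```

View pics/w.png

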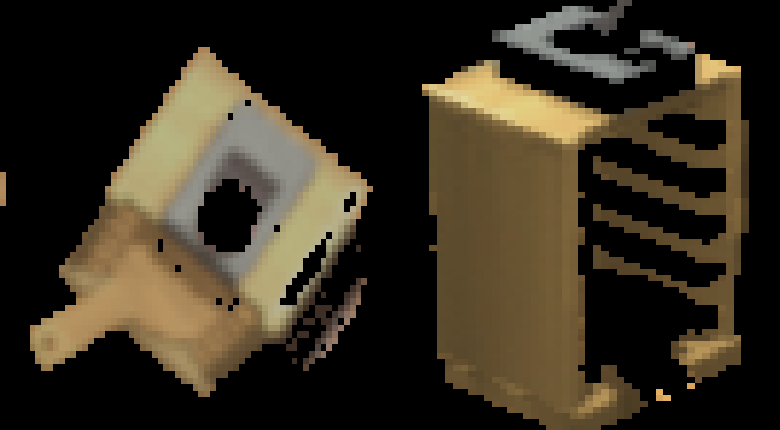

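The masks are clean: the top view shows the plate's corners and the side view the rack's vertical edges. I'll fit the pose to those corners.

```bash
cat > cf.py <<'E'
from m import *
from scipy.optimize import least_squares
t=cam("top"); s=cam("side")
tp=lambda X,Y:np.array([325+X/5.82-.5,165+Y/6.615-.5]); sp=lambda X,Y:np.array([244+(X-390)/7.8-.5,150+Y/5.97-.5])
L=[(t,(48,54,190),tp(203,48)),(t,(48,-54,190),tp(371,185)),(t,(-37,-54,190),tp(270,337)),(t,(-37,54,190),tp(111,193)),(t,(-37,54,0),tp(61,270)),(t,(-37,-54,0),tp(206,396)),
(s,(-37,54,190),sp(578,142)),(s,(48,54,190),sp(425,88)),(s,(-37,-54,190),sp(741,68)),(s,(-37,54,0),sp(580,428)),(s,(48,54,0),sp(445,380)),(s,(-37,-54,0),sp(741,358))]
def res(v,which=None,off=False):
    r=R.from_euler("z",v[2],degrees=True).as_matrix(); o=[]
    for c,p,q in L:
        if which is not None and (c is t)!=(which==0): continue
        o.append(proj(c,r@np.array(p)+[v[0],v[1],0])-q)
    return np.concatenate(o)
for w in(None,0,1):
    f=least_squares(lambda v:res(v,w),[622,-256,-36],loss="soft_l1"); print(w,f.x.round(1)); print(res(f.x,w).reshape(-1,2).round(1).tolist())
E
python3 cf.py
```

```text
None [ 623.6 -256.3  -35.6]
[[-0.0, -0.1], [0.5, 0.3], [1.6, -0.3], [-0.5, 0.0], [-0.5, 0.2], [0.6, 0.2], [-0.5, 0.2], [-0.3, -0.1], [1.9, 0.2], [-0.3, 2.1], [-1.1, -0.0], [0.6, 0.1]]
0 [ 623.6 -255.5  -36.3]
[[0.0, -0.2], [0.3, 0.6], [1.1, -0.3], [-0.8, -0.3], [-0.8, -0.0], [0.1, 0.2]]
1 [ 624.4 -258.5  -34. ]
[[-0.1, -0.1], [-0.4, -0.1], [1.5, -0.4], [0.1, 1.7], [-1.1, -0.1], [0.3, -0.5]]
```

>>> {"method": "drive_tool", "body": {"steps": [{"hand": 1,"dp": [0.5,-3.5,0],"roll": -0.12},{"hand": 1,"dp": [1,-7,0],"roll": -0.24},{"hand": 1,"dp": [2,-10.5,0],"roll": -0.36},{"hand": 1,"dp": [3,-14,0],"roll": -0.48},{"hand": 1,"dp": [3.5,-17,-2],"roll": -0.6},{"hand": 1,"dp": [4,-20.2,-5],"roll": -0.68},{"hand": 1,"dp": [4,-20.2,-7.3],"roll": -0.68},{"hand": 1,"dp": [4,-20.2,-7.3],"roll": -0.68},{"hand": 1,"dp": [4,-20.2,-7.3],"roll": -0.68},{"hand": 1,"dp": [4,-20.2,-7.3],"roll": -0.68}]}}

```text
time_s: 16.17
ee_pos: [471.7, -146.5, 44.0]
tool_rot: [-0.955, -2.991, -0.001]
wrist_force: [0.3, -0.3, -1.0]
finger_gap: 20.2
finger_force: 61.4
```

```bash
cat >> m.py <<'E'
def held(c,z,box,mina=3000):
    """red/brown board held level with its top face at height z"""
    X0,X1,Y0,Y1=box
    px=np.array([proj(c,[a,b,z]) for a,b in((X0,Y0),(X1,Y0),(X1,Y1),(X0,Y1))],np.float32)
    H=cv2.getPerspectiveTransform(px,np.float32([[0,0],[X1-X0,0],[X1-X0,Y1-Y0],[0,Y1-Y0]]))
    m=(cv2.warpPerspective(bmask(c)*255,H,(int(X1-X0),int(Y1-Y0)))>127).astype(np.uint8)
    n,l,st,ce=cv2.connectedComponentsWithStats(m); i=1+np.argmax(st[1:,4])
    d=cv2.distanceTransform((l==i).astype(np.uint8),cv2.DIST_L2,5); ys,xs=np.where(d>d.max()-.7)
    return np.array([xs.mean()+X0,ys.mean()+Y0]).round(1),round(float(d.max()),1),int(st[i,4])
def expect(p,yaw,d=87): return p[:2]+d*np.array([np.cos(yaw),np.sin(yaw)])
E
python3 - <<'E'
from m import *
s=cam("side");t=cam("top");st=env.get_state(); p=st["ee_pos"]; rv=st["tool_rot"]; print(st["time_s"],p,rv)
yaw=2*np.arctan2(rv[0],-rv[1]) if rv[1]<0 else 2*np.arctan2(-rv[0],rv[1])
print("yaw",yaw,"expect",expect(p,yaw))
for z in(76,81,86): print(z,held(s,z,(440,640,-290,-100)),held(t,z,(440,640,-290,-100)))
E
```

```text
16.2667 [ 472.72898985 -146.71060352   45.23311795] [9.53927230e-01 2.99131208e+00 2.24463876e-05]
yaw -0.6174082768238592 expect [ 543.66718938 -197.07697967]
76 (array([ 551.5, -197.8]), 31.0, 4792) (array([ 638.7, -274.3]), 13.0, 318)
81 (array([ 550.9, -190.5]), 31.0, 4735) (array([ 638.7, -273.3]), 13.4, 346)
86 (array([ 550.3, -183.2]), 30.6, 4671) (array([ 638.2, -272.4]), 13.6, 375)
```

Run:
```python
from m import *
s=cam("side"); m=bmask(s); x=proj(s,[544,-197,81]); r=cen(m,(int(x[0])-45,int(x[1])-40,int(x[0])+45,int(x[1])+40)); print(x,r[0],r[1])
c,st,k=r; x0,y0=st[0]-3,st[1]-6
for row in range(y0,y0+st[3]+12): print(row,"".join("#" if k[row,u] else ("d" if s["color"][row,u].max()<45 else ("-" if s["color"][row,u,1]>.7*s["color"][row,u,0] else ".")) for u in range(x0,x0+st[2]+8)))
print(x0)
```

```text
[292.73650534 203.80219018] [291.71161049 204.85393258] [281 197  26  17 267]
191 ------------ddd.............dddddd
192 ------------ddd.............dddddd
193 ------------ddd............---dddd
194 .-.---------d..............---dddd
195 ------------..............----dddd
196 -----------...............----dddd
197 --------...#######....-.-----ddddd
198 -----..#############.dd-----dddddd
199 ----.###############.dd----ddddddd
200 ---.################.dd---dddddddd
201 --..#################.dddddddddddd
202 --.##################.dddddddddddd
203 --.###################.ddddddddddd
204 --.###################.ddddddddd..
205 --.####################.dddddddd..
206 --.####################.ddddddddd.
207 --..####################.ddddddddd
208 ---..###################.ddddddddd
209 ----...###################dddddddd
210 ------..#############.######.ddddd
211 -------.#..#########....#####.dddd
212 --------....######........###.dddd
213 -------..................#..#.dddd
214 ---..........................ddddd
215 --............................dddd
216 ---.--........................dddd
217 ------........................dddd
218 ----...........................-dd
219 ................................--
278
```

The side view has the held disc laterally in line with the rack. Inserting into slot 1.

>>> {"method": "drive_tool", "body": {"steps": [{"hand": 1,"dp": [1.2,-0.9,0],"roll": 0},{"hand": 1,"dp": [2.4,-1.8,0],"roll": 0},{"hand": 1,"dp": [3.6,-2.7,0],"roll": 0},{"hand": 1,"dp": [4.8,-3.5,0],"roll": 0},{"hand": 1,"dp": [4.8,-3.5,0],"roll": 0}]}}

```text
time_s: 16.73
ee_pos: [523.9, -183.8, 45.8]
tool_rot: [0.953, 2.986, -0.002]
wrist_force: [1.3, 0.4, -0.4]
finger_gap: 20.0
finger_force: 61.4
```

>>> {"method": "drive_tool", "body": {"steps": [{"hand": 1,"dp": [0.9,-0.65,0],"roll": 0},{"hand": 1,"dp": [1.8,-1.3,0],"roll": 0},{"hand": 1,"dp": [2.6,-1.9,0],"roll": 0},{"hand": 1,"dp": [2.6,-1.9,0],"roll": 0}]}}

```text
time_s: 17.07
ee_pos: [548.5, -202.9, 44.6]
tool_rot: [0.956, 2.989, -0.001]
wrist_force: [0.8, 0.5, 0.2]
finger_gap: 19.6
finger_force: 61.4
```

>>> {"method": "drive_tool", "body": {"steps": [{"hand": 1,"dp": [0.2,-0.15,-0.3],"roll": 0},{"hand": 1,"dp": [0.2,-0.15,-0.3],"roll": 0},{"hand": 0.5,"dp": [0.2,-0.15,-0.3],"roll": 0},{"hand": 0.5,"dp": [0.2,-0.15,-0.3],"roll": 0},{"hand": 0.5,"dp": [0.2,-0.15,-0.3],"roll": 0},{"hand": 0.5,"dp": [0.2,-0.15,-0.3],"roll": 0},{"hand": 0.5,"dp": [-1,0.7,-0.3],"roll": 0},{"hand": 0.5,"dp": [-2.5,1.8,-0.3],"roll": 0},{"hand": 0.5,"dp": [-4,2.9,-0.3],"roll": 0},{"hand": 1,"dp": [-4,2.9,-0.3],"roll": 0}]}}

```text
time_s: 17.9
ee_pos: [501.7, -169.5, 40.6]
tool_rot: [-0.954, -2.987, -0.002]
wrist_force: [-1.0, 0.5, -1.6]
finger_gap: 32.1
finger_force: 0.0
```

>>> {"method": "drive_tool", "body": {"steps": [{"hand": 1,"dp": [0,0,0],"roll": 0},{"hand": 1,"dp": [0,0,0],"roll": 0},{"hand": 1,"dp": [0,0,0],"roll": 0},{"hand": 1,"dp": [0,0,0],"roll": 0},{"hand": 1,"dp": [0,0,0],"roll": 0},{"hand": 1,"dp": [0.4,-0.3,0],"roll": 0},{"hand": 1,"dp": [0.8,-0.6,0],"roll": 0}]}}

```text
time_s: 18.48
ee_pos: [514.5, -178.6, 41.1]
tool_rot: [0.956, 2.992, 0.0]
wrist_force: [0.4, -0.0, -0.1]
finger_gap: 0.2
finger_force: 0.0
```

>>> {"method": "drive_tool", "body": {"steps": [{"hand": 1,"dp": [0.5,-0.36,0],"roll": 0},{"hand": 1,"dp": [1.0,-0.72,0],"roll": 0},{"hand": 1,"dp": [1.4,-1.0,0],"roll": 0},{"hand": 1,"dp": [1.7,-1.22,0],"roll": 0},{"hand": 1,"dp": [2.0,-1.43,0],"roll": 0},{"hand": 1,"dp": [2.2,-1.57,0],"roll": 0},{"hand": 1,"dp": [2.2,-1.57,0],"roll": 0}]}}

```text
time_s: 19.07
ee_pos: [535.3, -193.5, 40.7]
tool_rot: [-0.956, -2.99, -0.001]
wrist_force: [-2.1, 0.1, -0.3]
finger_gap: -0.0
finger_force: 0.8
```

```bash
cat > rk.py <<'E'
from m import *
xr=np.array([.813,-.582]); O=np.array([623.6,-256.3])
def rf(p): d=np.array(p[:2])-O; return (d@xr).round(1),(d@[.582,.813]).round(1)
if __name__=="__main__":
    st=env.get_state(); print(st["time_s"],st["ee_pos"].round(1),"rack frame",rf(st["ee_pos"]),"F",st["wrist_force"].round(1),"Fx",(st["wrist_force"][:2]@xr).round(1),st["finger_gap"].round(1))
E
python3 rk.py
```

```text
Traceback (most recent call last):
  File "rk.py", line 5, in <module>
    st=env.get_state(); print(st["time_s"],st["ee_pos"].round(1),"rack frame",rf(st["ee_pos"]),"F",st["wrist_force"].round(1),"Fx",(st["wrist_force"][:2]@xr).round(1),st["finger_gap"].round(1))
                                                                                                                                                                       ^^^^^^^^^^^^^^^^^^^^^^
AttributeError: 'float' object has no attribute 'round'
```

>>> {"method": "drive_tool", "body": {"steps": [{"hand": 1,"dp": [0.16,-0.12,0],"roll": 0},{"hand": 1,"dp": [0.33,-0.24,0],"roll": 0},{"hand": 1,"dp": [0.33,-0.24,0],"roll": 0},{"hand": 1,"dp": [0.33,-0.24,0],"roll": 0}]}}

```text
time_s: 19.4
ee_pos: [535.4, -193.5, 39.8]
tool_rot: [-0.954, -2.984, -0.004]
wrist_force: [-5.0, 5.2, -0.3]
finger_gap: 0.4
finger_force: 3.6
```

```bash
sed -i 's/st\["finger_gap"\].round(1)/round(st["finger_gap"],1)/' rk.py; python3 rk.py
```

```text
19.4 [ 535.4 -193.5   39.8] rack frame (np.float64(-108.3), np.float64(-0.3)) F [-5.   5.2 -0.3] Fx -7.1 0.4
```

Blocked with 7 N at the home position, so board 1 is in. Retracting and heading for the next board.

>>> {"method": "drive_tool", "body": {"steps": [{"hand": 1,"dp": [-2.5,1.8,0],"roll": 0},{"hand": 1,"dp": [-5.5,4,0],"roll": 0},{"hand": 0,"dp": [-8,6,2],"roll": 0.1},{"hand": 0,"dp": [-10,9.5,5],"roll": 0.2},{"hand": 0,"dp": [-11,13,9],"roll": 0.3},{"hand": 0,"dp": [-11,17,11],"roll": 0.4},{"hand": 0,"dp": [-11,21,12],"roll": 0.5},{"hand": 0,"dp": [-11,25,12],"roll": 0.57},{"hand": 0,"dp": [-11,29,12],"roll": 0.57},{"hand": 0,"dp": [-11,33,12],"roll": 0.57}]}}

```text
time_s: 20.23
ee_pos: [430.3, 120.2, 162.6]
tool_rot: [0.077, 3.136, 0.001]
wrist_force: [0.6, -0.0, 0.4]
finger_gap: 85.3
finger_force: 0.0
```

```bash
cat > look.py <<'E'
import m; from m import *
s=cam("side");t=cam("top");st=env.get_state();print(st["time_s"],st["ee_pos"].round(1))
for M in("red","brown"):
  m.MODE=M
  for c,n in((s,"side"),(t,"top")):
    for e in boards(c,(375,590,-60,340)):print(M,n,*e)
E
python3 look.py
```

```text
20.3333 [429.7 124.1 161.9]
red side [524.6 264.2] yaw -2.9 area 6665 r 38.6 len 94.0
brown side [519.6 165.2] yaw 2.2 area 5680 r 36.8 len 95.0
```

>>> {"method": "drive_tool", "body": {"steps": [{"hand": 0,"dp": [0,4,0],"roll": 0},{"hand": 0,"dp": [0,8,-1],"roll": 0},{"hand": 0,"dp": [-0.1,12,-4],"roll": 0},{"hand": 0,"dp": [-0.1,13.1,-8],"roll": 0},{"hand": 0,"dp": [-0.1,13.1,-12],"roll": 0},{"hand": 0,"dp": [-0.1,13.1,-15],"roll": 0},{"hand": 0,"dp": [-0.1,13.1,-16.4],"roll": 0},{"hand": 0,"dp": [-0.1,13.1,-16.4],"roll": 0},{"hand": 1,"dp": [-0.1,13.1,-16.4],"roll": 0},{"hand": 1,"dp": [-0.1,13.1,-16.4],"roll": 0}]}}

```text
time_s: 21.17
ee_pos: [430.1, 249.4, -1.8]
tool_rot: [0.077, 3.138, 0.002]
wrist_force: [0.3, -0.4, 0.9]
finger_gap: 63.7
finger_force: 0.0
```

>>> {"method": "drive_tool", "body": {"steps": [{"hand": 1,"dp": [0,0,0],"roll": 0},{"hand": 1,"dp": [0,0,0],"roll": 0},{"hand": 1,"dp": [0,0,0],"roll": 0},{"hand": 1,"dp": [0,0,0],"roll": 0},{"hand": 1,"dp": [0,0,0],"roll": 0},{"hand": 1,"dp": [0,0,2],"roll": 0},{"hand": 1,"dp": [0,0,5],"roll": 0},{"hand": 1,"dp": [0,0,9],"roll": 0},{"hand": 1,"dp": [0,0,12],"roll": 0},{"hand": 1,"dp": [0,0,12],"roll": 0}]}}

```text
time_s: 22.0
ee_pos: [432.4, 251.1, 122.9]
tool_rot: [0.076, 3.129, 0.008]
wrist_force: [1.2, 1.6, -0.1]
finger_gap: 19.7
finger_force: 57.7
```

Run:
```python
from m import *
s=cam("side");st=env.get_state();p=st["ee_pos"];print(p,st["tool_rot"])
print("exp",expect(p,-0.049,87), held(s,p[2]+38,(400,600,150,350)))
```

```text
[430.54684087 250.36560911 120.14133795] [0.07621485 3.13385949 0.00477654]
exp [517.44241827 246.10431481] (array([527.3, 262.3]), 38.6, 6196)
```

The TCP stopped 14 mm short in y, so the grip is far out and possibly skewed. I'll set the board back on the battens and regrip it.

>>> {"method": "drive_tool", "body": {"steps": [{"hand": 1,"dp": [0,0,-4],"roll": 0},{"hand": 1,"dp": [0,0,-8],"roll": 0},{"hand": 1,"dp": [0,0,-10.5],"roll": 0},{"hand": 1,"dp": [0,0,-11.5],"roll": 0},{"hand": 1,"dp": [0,0,-12],"roll": 0},{"hand": 0,"dp": [0,0,-12],"roll": 0},{"hand": 0,"dp": [0,0,-12],"roll": 0},{"hand": 0,"dp": [0,0,-12],"roll": 0},{"hand": 0,"dp": [0,0,-9],"roll": 0},{"hand": 0,"dp": [0,0,-5],"roll": 0}]}}

```text
time_s: 22.88
ee_pos: [426.0, 248.3, 65.4]
tool_rot: [-0.077, -3.134, 0.004]
wrist_force: [1.6, 0.4, 0.4]
finger_gap: 78.6
finger_force: 0.0
```

```bash
python3 look.py
```

```text
22.9833 [433.5 251.5  72.8]
red side [520.4 249.8] yaw -2.2 area 6415 r 38.3 len 86.0
red top [520.9 229.9] yaw -118.0 area 3143 r 23.4 len 50.0
brown top [517.2 162.5] yaw 2.5 area 5829 r 34.8 len 94.0
```

>>> {"method": "drive_tool", "body": {"steps": [{"hand": 0,"dp": [0.4,0,-3],"roll": 0},{"hand": 0,"dp": [0.4,0,-6],"roll": 0},{"hand": 0,"dp": [0.4,0,-7.1],"roll": 0},{"hand": 0,"dp": [0.4,0,-7.1],"roll": 0},{"hand": 0,"dp": [0.4,0,-7.1],"roll": 0}]}}

```text
time_s: 23.4
ee_pos: [432.4, 249.3, -4.2]
tool_rot: [-0.077, -3.14, 0.0]
wrist_force: [-0.3, 0.9, -0.3]
finger_gap: 85.3
finger_force: 0.0
```

>>> {"method": "drive_tool", "body": {"steps": [{"hand": 1,"dp": [0,0,0],"roll": 0},{"hand": 1,"dp": [0,0,0],"roll": 0},{"hand": 1,"dp": [0,0,0],"roll": 0},{"hand": 1,"dp": [0,0,0],"roll": 0},{"hand": 1,"dp": [0,0,0],"roll": 0},{"hand": 1,"dp": [0,0,0],"roll": 0},{"hand": 1,"dp": [0,0,0],"roll": 0},{"hand": 1,"dp": [0,0,0],"roll": 0}]}}

```text
time_s: 24.07
ee_pos: [432.7, 249.6, -3.6]
tool_rot: [0.077, 3.14, 0.001]
wrist_force: [-0.1, 1.0, 4.3]
finger_gap: 20.3
finger_force: 60.6
```

>>> {"method": "drive_tool", "body": {"steps": [{"hand": 1,"dp": [0,0,2],"roll": 0},{"hand": 1,"dp": [0,0,5],"roll": 0},{"hand": 1,"dp": [0,0,9],"roll": 0},{"hand": 1,"dp": [0,-2,12],"roll": 0},{"hand": 1,"dp": [0,-5,12],"roll": 0},{"hand": 1,"dp": [0,-8.5,12],"roll": -0.1},{"hand": 1,"dp": [0.5,-12,12],"roll": -0.2},{"hand": 1,"dp": [1,-15.5,12],"roll": -0.3},{"hand": 1,"dp": [1,-19,12],"roll": -0.4},{"hand": 1,"dp": [1,-19,12],"roll": -0.4}]}}

```text
time_s: 24.9
ee_pos: [442.2, 54.0, 115.6]
tool_rot: [0.711, 3.06, -0.006]
wrist_force: [0.2, 0.5, -0.9]
finger_gap: 20.0
finger_force: 60.0
```

>>> {"method": "drive_tool", "body": {"steps": [{"hand": 1,"dp": [0.5,-3.5,0],"roll": -0.05},{"hand": 1,"dp": [1,-7,0],"roll": -0.1},{"hand": 1,"dp": [1.5,-10.5,-1],"roll": -0.17},{"hand": 1,"dp": [2.2,-14,-2],"roll": -0.17},{"hand": 1,"dp": [2.9,-17.5,-3.5],"roll": -0.17},{"hand": 1,"dp": [2.9,-20.7,-4.3],"roll": -0.17},{"hand": 1,"dp": [2.9,-20.7,-4.3],"roll": -0.17},{"hand": 1,"dp": [2.9,-20.7,-4.3],"roll": -0.17}]}}

```text
time_s: 25.57
ee_pos: [470.6, -148.4, 71.8]
tool_rot: [-0.96, -2.988, -0.001]
wrist_force: [-0.5, -0.0, -0.3]
finger_gap: 20.3
finger_force: 60.0
```

```bash
cat > art.py <<'E'
from m import *
import rk
def art(z):
    s=cam("side"); st=env.get_state(); p=st["ee_pos"]; rv=st["tool_rot"]*np.sign(-st["tool_rot"][1]); yaw=2*np.arctan2(rv[0],-rv[1])
    print(st["time_s"],p.round(1),"yaw",yaw.round(3),"rf",rk.rf(p)); e=expect(p,yaw,83)
    m=bmask(s); x=proj(s,[*e,z]); r=cen(m,(int(x[0])-45,int(x[1])-40,int(x[0])+25,int(x[1])+40)); c,b,k=r; x0,y0=b[0]-2,b[1]-2
    print("exp",x.round(1),"exp left",(proj(s,[e[0]+40,e[1],z])[0]).round(1),"exp top",proj(s,[e[0],e[1]-40,z])[1].round(1),"blob",b,x0)
    for row in range(y0,y0+b[3]+3): print(row,"".join("#" if k[row,u] else ("d" if s["color"][row,u].max()<45 else ".") for u in range(x0,x0+b[2]+6)))
E
python3 -c "
from art import *
art(111)"
```

```text
25.6167 [ 470.6 -147.2   72.3] yaw -0.62 rf (np.float64(-187.9), np.float64(-0.3))
exp [294.8 196.4] exp left 282.2 exp top 189.6 blob [269 190  39  16 362] 267
188 .......................ddd...............dddd
189 .......................ddd..............ddddd
190 ......................########....d.....ddddd
191 ..................##############.dd...ddddddd
192 ............###..###############.ddd.dddddddd
193 ..........#######################.ddddddddddd
194 ........#########################.ddddddddddd
195 ......############################.dddddddddd
196 .....#############################.ddddddddd.
197 ....###############################ddddddddd.
198 ....###############################.ddddddddd
199 ...#################################ddddddddd
200 ..#############.####################.dddddddd
201 ...############..####################.ddddddd
202 ....##.............####################.ddddd
203 .....................############..######.ddd
204 ......................########...##..####.ddd
205 ...........................#........#...#.ddd
206 .........................................dddd
```

The disc edges match the prediction to within a pixel. Inserting into slot 2.

>>> {"method": "drive_tool", "body": {"steps": [{"hand": 1,"dp": [1.3,-0.95,0],"roll": 0},{"hand": 1,"dp": [2.6,-1.9,0],"roll": 0},{"hand": 1,"dp": [3.9,-2.8,0],"roll": 0},{"hand": 1,"dp": [5.0,-3.6,0],"roll": 0},{"hand": 1,"dp": [5.0,-3.6,0],"roll": 0}]}}

```text
time_s: 26.03
ee_pos: [524.2, -183.5, 73.6]
tool_rot: [0.953, 2.99, -0.0]
wrist_force: [0.3, 0.7, -1.3]
finger_gap: 20.3
finger_force: 60.0
```

>>> {"method": "drive_tool", "body": {"steps": [{"hand": 1,"dp": [0.9,-0.65,0],"roll": 0},{"hand": 1,"dp": [1.8,-1.3,0],"roll": 0},{"hand": 1,"dp": [2.7,-1.95,0],"roll": 0},{"hand": 1,"dp": [2.7,-1.95,0],"roll": 0}]}}

```text
time_s: 26.37
ee_pos: [550.9, -204.5, 73.3]
tool_rot: [0.955, 2.989, -0.001]
wrist_force: [0.7, 0.3, -1.4]
finger_gap: 20.0
finger_force: 60.0
```

```bash
python3 rk.py
```

```text
26.3667 [ 550.9 -204.5   73.3] rack frame (np.float64(-89.2), np.float64(-0.2)) F [ 0.7  0.3 -1.4] Fx 0.4 20.0
```

>>> {"method": "drive_tool", "body": {"steps": [{"hand": 1,"dp": [0,0,-0.3],"roll": 0},{"hand": 1,"dp": [0,0,-0.3],"roll": 0},{"hand": 0.5,"dp": [0,0,-0.3],"roll": 0},{"hand": 0.5,"dp": [0,0,-0.3],"roll": 0},{"hand": 0.5,"dp": [0,0,-0.3],"roll": 0},{"hand": 0.5,"dp": [0,0,-0.3],"roll": 0},{"hand": 0.5,"dp": [-1.2,0.86,-0.3],"roll": 0},{"hand": 0.5,"dp": [-2.7,1.93,-0.3],"roll": 0},{"hand": 0.5,"dp": [-4.2,3.0,-0.3],"roll": 0},{"hand": 1,"dp": [-4.2,3.0,-0.3],"roll": 0}]}}

```text
time_s: 27.2
ee_pos: [502.3, -170.5, 69.7]
tool_rot: [-0.954, -2.988, -0.002]
wrist_force: [-0.7, 0.6, -1.1]
finger_gap: 32.1
finger_force: 0.0
```

>>> {"method": "drive_tool", "body": {"steps": [{"hand": 1,"dp": [0,0,0],"roll": 0},{"hand": 1,"dp": [0,0,0],"roll": 0},{"hand": 1,"dp": [0,0,0],"roll": 0},{"hand": 1,"dp": [0,0,0],"roll": 0},{"hand": 1,"dp": [0,0,0],"roll": 0},{"hand": 1,"dp": [0.4,-0.29,0],"roll": 0},{"hand": 1,"dp": [0.8,-0.57,0],"roll": 0}]}}

```text
time_s: 27.78
ee_pos: [514.8, -179.2, 69.9]
tool_rot: [0.956, 2.992, 0.0]
wrist_force: [0.4, -0.2, -0.5]
finger_gap: -0.5
finger_force: 0.0
```

>>> {"method": "drive_tool", "body": {"steps": [{"hand": 1,"dp": [0.5,-0.36,0],"roll": 0},{"hand": 1,"dp": [1.0,-0.72,0],"roll": 0},{"hand": 1,"dp": [1.4,-1.0,0],"roll": 0},{"hand": 1,"dp": [1.7,-1.22,0],"roll": 0},{"hand": 1,"dp": [2.0,-1.43,0],"roll": 0},{"hand": 1,"dp": [2.2,-1.57,0],"roll": 0},{"hand": 1,"dp": [2.4,-1.72,0],"roll": 0},{"hand": 1,"dp": [2.4,-1.72,0],"roll": 0}]}}

```text
time_s: 28.45
ee_pos: [536.5, -194.7, 69.3]
tool_rot: [-0.955, -2.988, -0.002]
wrist_force: [-2.9, 2.2, 0.5]
finger_gap: 0.5
finger_force: 2.2
```

```bash
python3 rk.py
```

```text
28.45 [ 536.5 -194.7   69.3] rack frame (np.float64(-106.7), np.float64(-0.6)) F [-2.9  2.2  0.5] Fx -3.7 0.5
```

>>> {"method": "drive_tool", "body": {"steps": [{"hand": 1,"dp": [0.15,-0.1,0],"roll": 0},{"hand": 1,"dp": [0.3,-0.21,0],"roll": 0},{"hand": 1,"dp": [0.3,-0.21,0],"roll": 0},{"hand": 1,"dp": [0.3,-0.21,0],"roll": 0}]}}

```text
time_s: 28.78
ee_pos: [536.5, -194.6, 68.7]
tool_rot: [-0.953, -2.982, -0.005]
wrist_force: [-7.4, 6.3, 2.3]
finger_gap: -0.1
finger_force: 4.8
```

```bash
python3 rk.py
```

```text
28.7833 [ 536.5 -194.6   68.7] rack frame (np.float64(-106.7), np.float64(-0.5)) F [-7.4  6.3  2.3] Fx -9.7 -0.1
```

Slot 2 is seated at about 10 N. Now the third board.

>>> {"method": "drive_tool", "body": {"steps": [{"hand": 1,"dp": [-2.5,1.8,0],"roll": 0},{"hand": 1,"dp": [-5.5,4,0],"roll": 0},{"hand": 0,"dp": [-8,6,2],"roll": 0.1},{"hand": 0,"dp": [-10,9.5,5],"roll": 0.2},{"hand": 0,"dp": [-11,13,9],"roll": 0.3},{"hand": 0,"dp": [-12,16,9],"roll": 0.4},{"hand": 0,"dp": [-13,19,9],"roll": 0.5},{"hand": 0,"dp": [-14,21,9],"roll": 0.6},{"hand": 0,"dp": [-16,21,9],"roll": 0.65},{"hand": 0,"dp": [-16,21,9],"roll": 0.65}]}}

```text
time_s: 29.62
ee_pos: [378.2, 13.2, 160.1]
tool_rot: [0.055, -3.14, 0.0]
wrist_force: [-0.2, -0.3, -0.8]
finger_gap: 85.3
finger_force: 0.0
```

```bash
python3 look.py
python3 - <<'E'
from m import *
s=cam("side")
# slots zone of side image enlarged for the one last look (saved only)
cv2.imwrite("pics/last.png",cv2.resize(s["color"][140:235,235:330],None,fx=6,fy=6,interpolation=cv2.INTER_CUBIC)[:,:,::-1])
r,g=[s["color"][:,:,i].astype(int) for i in(0,1)]; m=((g<.4*r)&(r>40)).astype(np.uint8); x0,y0,x1,y1=250,155,325,222
for row in range(160,216): print(row,"".join("#" if m[row,u] else ("o" if g[row,u]>.62*r[row,u] else ".") for u in range(255,322)))
E
```

```text
29.7167 [382.1  11.7 160.5]
brown side [519.5 164.5] yaw 1.5 area 5855 r 37.0 len 95.0
brown top [517.8 162. ] yaw 3.2 area 5450 r 34.6 len 94.0
160 ooooooooooooooooooooooooooooooooo.................................o
161 ooooooooooooooooooooooooooooooooooo..............................oo
162 ooooooooooooooooooooooooooooooooooo...............................o
163 ooooooooooooooooooooooooooooooooooo...............................o
164 ooooooooooooooooooooooooooooooooooo...............................o
165 ooooooooooooooooooooooooooooooooooo...............................o
166 ooooooooooooooooooooooooooooooooooo...............................o
167 ooooooooooooooooooooooooooooooooooo...............................o
168 ooooooooooooooooooooooooooooooooooo...............................o
169 ooooooooooooooooooooooooooooooooooo..............................oo
170 oooooooooooooooooooooooooooooooooooo.............................oo
171 oooooooooooooooooooooooooooooooooooooo...........................oo
172 ooooooooooooooooooooooooooooooooooooooo..........................oo
173 ooooooooooooooo
[... 2376 characters left out ...]
ooooooooooooooo.########............................
207 oooooooooooooooooooooooooooooooo######.............................
208 ooooooooooooooooooooooooooooooooo.##...............................
209 ooooooooooooooooooooooooooooooooooo................................
210 ooooooooooooooooooooooooooooooooooo................................
211 ooooooooooooooooooooooooooooooooo..................................
212 oooooooooooooooooooooooooooooooo...................................
213 oooooooooooooooooooooooooooooo.....................................
214 ooooooooooooooooooooooooooooo......................................
215 oooooooooooooooooooooooooo.ooo.....................................
```

Both boards sit alike in slots 1 and 2, with their handle ends level. The brown board is at (519,164) and has not moved.

>>> {"method": "drive_tool", "body": {"steps": [{"hand": 0,"dp": [1,4,0],"roll": 0},{"hand": 0,"dp": [2,8,-1],"roll": 0},{"hand": 0,"dp": [3,11.5,-3],"roll": 0},{"hand": 0,"dp": [4.9,14.6,-5],"roll": 0},{"hand": 0,"dp": [4.9,14.6,-8.5],"roll": 0},{"hand": 0,"dp": [4.9,14.6,-10],"roll": 0},{"hand": 0,"dp": [4.9,14.6,-10],"roll": 0},{"hand": 0,"dp": [4.9,14.6,-10],"roll": 0}]}}

```text
time_s: 30.43
ee_pos: [431.1, 157.6, 59.1]
tool_rot: [0.047, -3.14, 0.0]
wrist_force: [0.3, 0.2, 0.6]
finger_gap: 85.5
finger_force: 0.0
```

>>> {"method": "drive_tool", "body": {"steps": [{"hand": 0,"dp": [0,0,-3],"roll": 0},{"hand": 0,"dp": [0,0,-5.5],"roll": 0},{"hand": 0,"dp": [0,0,-6.3],"roll": 0},{"hand": 0,"dp": [0,0,-6.3],"roll": 0}]}}

```text
time_s: 30.77
ee_pos: [430.4, 157.2, -3.5]
tool_rot: [0.047, -3.14, 0.0]
wrist_force: [-0.5, 0.9, 0.8]
finger_gap: 85.4
finger_force: 0.0
```

>>> {"method": "drive_tool", "body": {"steps": [{"hand": 1,"dp": [0,0,0],"roll": 0},{"hand": 1,"dp": [0,0,0],"roll": 0},{"hand": 1,"dp": [0,0,0],"roll": 0},{"hand": 1,"dp": [0,0,0],"roll": 0},{"hand": 1,"dp": [0,0,0],"roll": 0},{"hand": 1,"dp": [0,0,0],"roll": 0},{"hand": 1,"dp": [0,0,0],"roll": 0},{"hand": 1,"dp": [0,0,0],"roll": 0}]}}

```text
time_s: 31.43
ee_pos: [430.9, 158.0, -2.5]
tool_rot: [-0.049, 3.14, 0.0]
wrist_force: [-0.9, 0.4, 4.8]
finger_gap: 20.2
finger_force: 61.8
```

>>> {"method": "drive_tool", "body": {"steps": [{"hand": 1,"dp": [0,0,2],"roll": 0},{"hand": 1,"dp": [0,0,5],"roll": 0},{"hand": 1,"dp": [0,0,9],"roll": 0},{"hand": 1,"dp": [0,-2,11],"roll": -0.05},{"hand": 1,"dp": [0,-5,11],"roll": -0.15},{"hand": 1,"dp": [0,-8.5,11],"roll": -0.25},{"hand": 1,"dp": [0.5,-12,11],"roll": -0.35},{"hand": 1,"dp": [1,-15.5,11],"roll": -0.45},{"hand": 1,"dp": [1,-19,11],"roll": -0.5},{"hand": 1,"dp": [1,-19,11],"roll": -0.5}]}}

```text
time_s: 32.27
ee_pos: [440.9, -37.6, 106.8]
tool_rot: [0.739, 3.052, -0.005]
wrist_force: [0.2, 0.5, -1.4]
finger_gap: 20.0
finger_force: 61.1
```

>>> {"method": "drive_tool", "body": {"steps": [{"hand": 1,"dp": [1,-3.5,0],"roll": -0.05},{"hand": 1,"dp": [2,-7,0],"roll": -0.1},{"hand": 1,"dp": [3.1,-10,-0.2],"roll": -0.15},{"hand": 1,"dp": [3.1,-11.5,-0.3],"roll": -0.15},{"hand": 1,"dp": [3.1,-11.5,-0.3],"roll": -0.15},{"hand": 1,"dp": [3.1,-11.5,-0.3],"roll": -0.15}]}}

```text
time_s: 32.77
ee_pos: [470.6, -146.8, 103.2]
tool_rot: [-0.958, -2.989, -0.002]
wrist_force: [0.3, 0.7, -0.7]
finger_gap: 19.5
finger_force: 61.2
```

```bash
python3 -c "
import m; m.MODE='brown'
from art import *
art(141)"
```

```text
32.8167 [ 470.4 -146.   103.3] yaw -0.619 rf (np.float64(-188.8), np.float64(0.5))
exp [295.1 188.5] exp left 282.3 exp top 181.8 blob [281 182  16  11  78] 279
180 ...........ddd........
181 ...........ddd........
182 .............#........
183 ..........########....
184 ......##########......
185 ...#.##########.......
186 ...##########.........
187 ...#########..........
188 ..#########...........
189 ..########............
190 ..#######.............
191 ..####................
192 ....#.................
193 ...dd.................
```

>>> {"method": "drive_tool", "body": {"steps": [{"hand": 1,"dp": [1.3,-0.95,0],"roll": 0},{"hand": 1,"dp": [2.6,-1.9,0],"roll": 0},{"hand": 1,"dp": [3.9,-2.85,0],"roll": 0},{"hand": 1,"dp": [5.0,-3.65,0],"roll": 0},{"hand": 1,"dp": [5.0,-3.65,0],"roll": 0}]}}

```text
time_s: 33.23
ee_pos: [523.5, -183.4, 104.0]
tool_rot: [0.954, 2.991, 0.0]
wrist_force: [-0.5, 0.2, 0.5]
finger_gap: 20.1
finger_force: 61.2
```

>>> {"method": "drive_tool", "body": {"steps": [{"hand": 1,"dp": [0.9,-0.65,0],"roll": 0},{"hand": 1,"dp": [1.8,-1.3,0],"roll": 0},{"hand": 1,"dp": [2.7,-1.95,0],"roll": 0},{"hand": 1,"dp": [2.7,-1.95,0],"roll": 0}]}}

```text
time_s: 33.57
ee_pos: [550.7, -204.4, 104.2]
tool_rot: [0.956, 2.99, -0.001]
wrist_force: [0.4, 0.5, -0.6]
finger_gap: 20.3
finger_force: 61.2
```

```bash
python3 rk.py
```

```text
33.5667 [ 550.7 -204.4  104.2] rack frame (np.float64(-89.4), np.float64(-0.3)) F [ 0.4  0.5 -0.6] Fx 0.0 20.3
```

>>> {"method": "drive_tool", "body": {"steps": [{"hand": 1,"dp": [0,0,-0.3],"roll": 0},{"hand": 1,"dp": [0,0,-0.3],"roll": 0},{"hand": 0.5,"dp": [0,0,-0.3],"roll": 0},{"hand": 0.5,"dp": [0,0,-0.3],"roll": 0},{"hand": 0.5,"dp": [0,0,-0.3],"roll": 0},{"hand": 0.5,"dp": [0,0,-0.3],"roll": 0},{"hand": 0.5,"dp": [-1.2,0.86,-0.3],"roll": 0},{"hand": 0.5,"dp": [-2.7,1.93,-0.3],"roll": 0},{"hand": 0.5,"dp": [-4.2,3.0,-0.3],"roll": 0},{"hand": 1,"dp": [-4.2,3.0,-0.3],"roll": 0}]}}

```text
time_s: 34.4
ee_pos: [502.6, -170.6, 100.8]
tool_rot: [-0.954, -2.988, -0.002]
wrist_force: [-0.4, 0.5, -0.8]
finger_gap: 32.1
finger_force: 0.0
```

>>> {"method": "drive_tool", "body": {"steps": [{"hand": 1,"dp": [0,0,0],"roll": 0},{"hand": 1,"dp": [0,0,0],"roll": 0},{"hand": 1,"dp": [0,0,0],"roll": 0},{"hand": 1,"dp": [0,0,0],"roll": 0},{"hand": 1,"dp": [0,0,0],"roll": 0},{"hand": 1,"dp": [0.4,-0.29,0],"roll": 0},{"hand": 1,"dp": [0.8,-0.57,0],"roll": 0}]}}

```text
time_s: 34.98
ee_pos: [514.8, -179.2, 100.9]
tool_rot: [0.957, 2.992, 0.0]
wrist_force: [0.1, 0.3, 1.2]
finger_gap: -0.0
finger_force: 0.0
```

>>> {"method": "drive_tool", "body": {"steps": [{"hand": 1,"dp": [0.5,-0.36,0],"roll": 0},{"hand": 1,"dp": [1.0,-0.72,0],"roll": 0},{"hand": 1,"dp": [1.4,-1.0,0],"roll": 0},{"hand": 1,"dp": [1.7,-1.22,0],"roll": 0},{"hand": 1,"dp": [2.0,-1.43,0],"roll": 0},{"hand": 1,"dp": [2.2,-1.57,0],"roll": 0},{"hand": 1,"dp": [2.5,-1.78,0],"roll": 0},{"hand": 1,"dp": [2.7,-1.93,0],"roll": 0},{"hand": 1,"dp": [2.7,-1.93,0],"roll": 0},{"hand": 1,"dp": [2.7,-1.93,0],"roll": 0}]}}

```text
time_s: 35.82
ee_pos: [536.6, -194.6, 99.7]
tool_rot: [-0.953, -2.981, -0.005]
wrist_force: [-7.3, 6.4, 2.8]
finger_gap: -0.0
finger_force: 4.4
```

```bash
python3 rk.py
```

```text
35.8167 [ 536.6 -194.6   99.7] rack frame (np.float64(-106.6), np.float64(-0.5)) F [-7.3  6.4  2.8] Fx -9.6 -0.0
```

Slot 3 is seated at -106.6, the same as slot 2. Slot 1 had stopped at -108.3, so I'll push it again.

>>> {"method": "drive_tool", "body": {"steps": [{"hand": 1,"dp": [-1.2,0.86,0],"roll": 0},{"hand": 1,"dp": [-2.4,1.72,0],"roll": 0},{"hand": 1,"dp": [-2.4,1.72,-3],"roll": 0},{"hand": 1,"dp": [-2.4,1.72,-5.9],"roll": 0},{"hand": 1,"dp": [-2.4,1.72,-5.9],"roll": 0},{"hand": 1,"dp": [-1.4,1.0,-5.9],"roll": 0},{"hand": 1,"dp": [-0.6,0.43,-5.9],"roll": 0},{"hand": 1,"dp": [0,0,-5.9],"roll": 0},{"hand": 1,"dp": [0.3,-0.21,-5.9],"roll": 0},{"hand": 1,"dp": [0.3,-0.21,-5.9],"roll": 0}]}}

```text
time_s: 36.65
ee_pos: [529.8, -190.1, 39.5]
tool_rot: [-0.946, -2.96, -0.014]
wrist_force: [-22.7, 19.9, 7.0]
finger_gap: -0.0
finger_force: 0.0
```

```bash
python3 rk.py
```

```text
36.65 [ 529.8 -190.1   39.5] rack frame (np.float64(-114.8), np.float64(-0.8)) F [-22.7  19.9   7. ] Fx -30.0 -0.0
```

>>> {"method": "drive_tool", "body": {"steps": [{"hand": 1,"dp": [-2.5,1.8,0],"roll": 0},{"hand": 1,"dp": [-5,3.6,0],"roll": 0},{"hand": 1,"dp": [-8,5.8,2],"roll": 0},{"hand": 1,"dp": [-11,7.9,5],"roll": 0},{"hand": 1,"dp": [-14,10,9],"roll": 0},{"hand": 1,"dp": [-15,11,13],"roll": 0},{"hand": 1,"dp": [-15,11,17],"roll": 0},{"hand": 1,"dp": [-15,11,20],"roll": 0},{"hand": 1,"dp": [-15,11,20],"roll": 0}]}}

```text
time_s: 37.4
ee_pos: [398.7, -91.8, 251.2]
tool_rot: [0.95, 2.976, -0.002]
wrist_force: [0.9, -0.0, -0.5]
finger_gap: 0.1
finger_force: 0.0
```

Run:
```python
from m import *
import rk
s=cam("side"); t=cam("top"); print(env.get_state()["ee_pos"])
r=R.from_euler("z",-35.6,degrees=True).as_matrix()
for k,z in((1,75),(2,105),(3,135)):
    P=lambda x,y:proj(s,r@np.array([x,y,z])+[623.6,-256.3,0]).round(1)
    print(k,"end corners",P(-95,11),P(-95,-11),"bottom",proj(s,r@np.array([-95,0,z-10])+[623.6,-256.3,0]).round(1))
im=s["color"]
cv2.imwrite("pics/last.png",cv2.resize(im[135:230,240:325],None,fx=6.2,fy=6.2,interpolation=cv2.INTER_CUBIC)[:,:,::-1])
red=lambda c:((c["color"][:,:,0].astype(int)>150)&(c["color"][:,:,1]<60)&(c["color"][:,:,2]<60)).astype(np.uint8)
b=cen(red(s),(260,125,300,160)); a=cen(red(t),(340,170,400,240)); print(a and a[0], b and b[0])
```

```text
[396.39830762 -91.06203374 245.60769111]
1 end corners [289.8 206. ] [294.3 203.2] bottom [292.  207.2]
2 end corners [290.  198.2] [294.6 195.4] bottom [292.2 199.4]
3 end corners [290.2 190.2] [294.8 187.4] bottom [292.5 191.5]
[363.92105263 197.36842105] [277.81481481 140.96296296]
```

View pics/last.png

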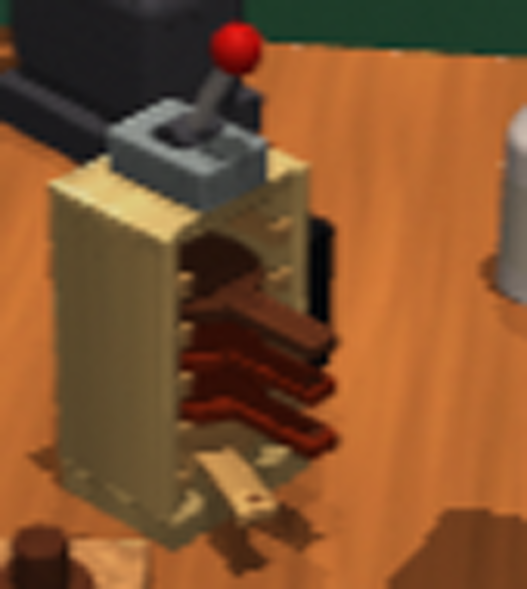

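All three boards are in slots 1 to 3 with their handles out, the ball has not moved, and the stopper is in the flask. The handle-end spacings look slightly uneven (brown end at 340, reds at 383 and 437), so I'll check that with numbers.

Run:
```python
from m import *
s=cam("side"); im=s["color"].astype(int)
for row in range(178,214): print(row," ".join("%3d/%2d"%(im[row,u,0],100*im[row,u,1]/max(1,im[row,u,0])) for u in range(278,297,2)))
```

```text
178  38/50  39/51  73/63  96/75 149/73 112/80   8/100   7/114 166/56 197/56
179  38/50  72/48  75/60 146/72 116/72 112/79   9/100   8/112 166/56 196/56
180  72/47  82/50  86/62 106/70  98/74 112/80   8/100   8/100 180/57 197/56
181  79/48  83/49  76/68  94/71  94/75 113/79   8/87   7/114 182/57 199/56
182  81/49  79/49  92/54  97/75 103/79 112/79   9/100   8/100 183/56 198/56
183  87/49  84/46  91/48 102/58 103/80 124/79   9/100   7/100 184/56 199/56
184  89/48  87/48  94/48  99/49 102/60 125/80   8/100   8/100 182/57 201/56
185  59/49  97/48 100/49 100/48 100/51 116/63   8/112   7/114 182/57 202/57
186  43/48  62/50 104/48 100/50 100/48 100/50  73/49   8/87 181/56 205/57
187  44/34  45/48  65/50 102/50 101/48 100/49  95/47  72/50 182/56 207/57
188  49/26  58/31  44/50  66/50 103/49 101/49 100/49  96/50 176/56 209/57
189  51/27  51/27  48/47  45/51  66/50 105/47  94/48 101/48 133/54 210/57
190  51/27  50/26  55/38  54/61  47/48  70/48 101/49  59/49 119/53 209/57
191  58/25  50/26  50/26  69/39  58/63  46/47  52/50  43/51 170/54 210/57
192  78/25  54/25  50/26  54/27  70/40  58/63  39
[... 878 characters left out ...]
 54/25  64/43 104/31 178/51 200/57
205  88/70  86/70  72/68  57/26  81/24 111/25  93/33 112/25 127/49 199/56
206  92/69  82/71  82/80  71/69  59/27  84/26 116/25  80/25 117/50 198/57
207  95/70  84/76 133/80 166/81 124/74  63/26  69/26  77/33 172/55 198/57
208 140/72  84/79 138/80 163/80 105/79  63/58  62/25 162/53 191/57 197/56
209 185/72  92/77 160/81 143/81  93/79  88/78 134/55 184/55 192/56 197/56
210 190/72 146/72  94/79  94/79  91/80  92/79 157/57 187/56 192/56 196/56
211 194/72 173/73  78/79  90/80  91/80 143/58 166/56 185/56 191/56 195/56
212 198/73 188/72 103/76  90/80 101/71 161/55 168/55 185/56 190/56 193/56
213 201/73 191/73 145/72 107/71 141/56 148/55 167/55 185/56 191/56 192/56
```

The columns show even 8 px spacing, so all three boards are level and equally deep. Now the fan lever, with its ball at about (597,-236).

>>> {"method": "drive_tool", "body": {"steps": [{"hand": 1,"dp": [3.2,-2.3,0],"roll": 0},{"hand": 1,"dp": [6.4,-4.6,0],"roll": 0},{"hand": 1,"dp": [9.6,-6.9,0],"roll": 0},{"hand": 1,"dp": [12.8,-9.2,0],"roll": 0},{"hand": 1,"dp": [15.5,-11.1,0],"roll": 0},{"hand": 1,"dp": [16,-11.5,0],"roll": 0},{"hand": 1,"dp": [16,-11.5,0],"roll": 0}]}}

```text
time_s: 38.13
ee_pos: [555.1, -206.5, 238.6]
tool_rot: [-0.957, -2.987, -0.001]
wrist_force: [-0.5, 0.3, -0.9]
finger_gap: -0.2
finger_force: 0.0
```

```bash
python3 rk.py
```

```text
38.1333 [ 555.1 -206.5  238.6] rack frame (np.float64(-84.7), np.float64(0.6)) F [-0.5  0.3 -0.9] Fx -0.6 -0.2
```

>>> {"method": "drive_tool", "body": {"steps": [{"hand": 1,"dp": [1.5,-1.07,0.5],"roll": 0},{"hand": 1,"dp": [3,-2.15,0.5],"roll": 0},{"hand": 1,"dp": [4.5,-3.2,0.5],"roll": 0},{"hand": 1,"dp": [6,-4.3,0.5],"roll": 0},{"hand": 1,"dp": [7.5,-5.35,0.5],"roll": 0},{"hand": 1,"dp": [8.8,-6.3,0.5],"roll": 0},{"hand": 1,"dp": [8.8,-6.3,0.5],"roll": 0},{"hand": 1,"dp": [8.8,-6.3,0.5],"roll": 0}]}}

```text
time_s: 38.8
ee_pos: [631.4, -260.8, 244.5]
tool_rot: [-0.947, -2.966, -0.011]
wrist_force: [-16.2, 11.3, 5.6]
finger_gap: 0.3
finger_force: 10.2
```

```bash
cat > ball.py <<'E'
from m import *
t=cam("top"); s=cam("side")
red=lambda c:((c["color"][:,:,0].astype(int)>150)&(c["color"][:,:,1]<60)&(c["color"][:,:,2]<60)).astype(np.uint8)
b=cen(red(s),(240,120,300,160)); a=cen(red(t),(340,160,400,240)); print(a and a[0], b and b[0], b and b[1])
if b: d=atz(s,*b[0],279.5); import rk; print(d.round(1),rk.rf(d))
E
python3 rk.py; python3 ball.py
```

```text
38.8 [ 631.4 -260.8  244.5] rack frame (np.float64(9.0), np.float64(0.9)) F [-16.2  11.3   5.6] Fx -19.7 0.3
None None None
```

The lever is at its stop: 20 N, ball at about +33, mirroring its start at -33. Backing away to check.

>>> {"method": "drive_tool", "body": {"steps": [{"hand": 1,"dp": [-2.5,1.8,0],"roll": 0},{"hand": 1,"dp": [-5.5,4,0],"roll": 0},{"hand": 1,"dp": [-8.5,6,1],"roll": 0},{"hand": 1,"dp": [-11.5,8.2,2],"roll": 0},{"hand": 1,"dp": [-14.5,10.4,3],"roll": 0},{"hand": 1,"dp": [-17.5,12.5,4],"roll": 0},{"hand": 1,"dp": [-20.5,14.7,4],"roll": 0},{"hand": 1,"dp": [-22.5,16,4],"roll": 0},{"hand": 1,"dp": [-22.5,16,4],"roll": 0},{"hand": 1,"dp": [-22.5,16,4],"roll": 0}]}}

```text
time_s: 39.73
ee_pos: [414.9, -106.6, 286.9]
tool_rot: [-0.955, -2.993, -0.0]
wrist_force: [0.7, -1.4, -0.2]
finger_gap: -0.2
finger_force: 0.0
```

```bash
python3 rk.py; python3 ball.py
python3 - <<'E'
from m import *
s=cam("side"); im=s["color"].astype(int)
blue=(im[:,:,2]>im[:,:,0]+50).astype(np.uint8); r=cen(blue,(180,220,280,400)); print("funnel",r[:2])
m=((im[:,:,0]<100)&(im[:,:,1]<60)).astype(np.uint8); print("stopper",cen(m,(230,205,265,250))[:2])
for row in range(184,210,1): print(row," ".join("%3d"%im[row,u,0] for u in(286,288,290,292,294)))
E
```

```text
39.7333 [ 414.9 -106.6  286.9] rack frame (np.float64(-256.8), np.float64(0.2)) F [ 0.7 -1.4 -0.2] Fx 1.4 -0.2
[377.57142857 178.94285714] [262.07692308 134.15384615] [259 132   7   5  26]
[ 652.  -275.7  279.5] (np.float64(34.4), np.float64(0.7))
funnel (array([226.37089202, 291.73239437]), array([214, 281,  25,  22, 426], dtype=int32))
stopper (array([246.65882353, 233.35294118]), array([238, 220,  19,  30, 340], dtype=int32))
184 103 125   8   8 183
185  99 115   7   8 183
186 100 100  73   8 182
187 100  99  95  73 182
188 103 101 100  97 176
189  66 105  95 100 133
190  48  69 101  59 119
191  57  47  53  42 170
192  70  58  39  19 202
193  53  69  19  33 206
194  50  53  54 150 206
195  50  50  47  98 200
196  80  50  40  90 177
197  65  80  80  82 166
198  58  61  93  60 176
199  81  58  65 124 200
200  65  89  98 180 202
201  52  95 169 184 195
202  50  57 108 184 184
203  54  51  57 126 190
204 109  54  63 104 178
205  81 111  94 112 127
206  59  84 117  79 117
207 123  63  70  77 171
208 105  64  61 162 192
209  93  89 134 185 192
```

The ball is mirrored at +34, so the fan is on. The stopper and funnel are unchanged.

```bash
python3 -c "
from plant import env; print(env.hand_in())"
```

```text
the job is handed in; nothing more can be done
None
```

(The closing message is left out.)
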